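# Draw the flush bolt, open the two-leaf service box and isolate the spectrometer

## Task

Isolate the spectrometer for service: lift open the active leaf of the sloping grey service box (the right one as the robot faces it), draw the flush bolt that it covers, and lift open the passive leaf which the bolt held shut, leaving both leaves standing square to the sloping front or farther back. Then push the main switch handle under the passive leaf all the way from on (leaning up the slope) to off (leaning down it), and let go. Do not force the passive leaf against its bolt, nor shift or knock over the pots, bottle, beaker, rack, tip box or screwdriver around and on the box.

Things in the scene. Friction and masses are not known exactly. Their poses are not given: they have to be found in the camera images.
- service_box: Fixed grey steel console, 327 mm deep (x), 370 wide (y), 213 high. Origin on the bench, on the centre line, 127 mm behind its low front wall; z up, x to the rear (away from the robot at yaw 0), y to its left. Front slopes up to the rear at 30 degrees, 65 mm high at its low edge, 213 at the top; behind it a flat ledge 72 mm deep. Two hinged leaves cover the slope.
- box_slope (a point): Zero of the slope coordinates (mm) used below, on the sloping frame face, 20 mm up from its low edge (box frame x -110, y 0, z 75): u up the slope (box direction cos 30, 0, sin 30), v to the box's left (box +y), n square out of the slope (box direction -sin 30, 0, cos 30). This point's own axes are the box's, not tilted.
- lamp_bar (a point): Middle of the box's strip lamp, a fixed round bar 18 mm thick and 364 mm long (along v) that hangs over the top of the slope at u 299, n 128 (box frame x 85, z 335); at each end (v 176 and -176) a bracket 12 mm thick runs from it back and down to the rear ledge. It stands right above the flush bolt's lug, so a hand coming straight down there would strike it; square to the slope there is room.
- active_leaf (a joint): Active (right) leaf, rad: 0 shut, 1.57 square to the slope, stop 1.9. Grey sheet-steel pan 28 mm thick, u -8 to 240; hinge along u at v -168, n 0. Its free edge is a 3 mm lip (n 25 to 28 when shut) that overlaps the passive leaf up to v 27 and hides the flush bolt. About 0.4 kg; the stiff hinge (0.6 N m) keeps it where it is left. May start ajar, up to 0.2.
- active_handle (a point): Middle of the active leaf's steel bow handle: round bar 10 mm thick, 100 mm long, parallel to the hinge, its axis 38 mm above the leaf's face and 27 mm from the free edge. At u 90, v 0, n 66 when shut (168 mm across and 66 mm out from the hinge axis). Axes: x along the bar up the slope, z out of the leaf.
- passive_leaf (a joint): Passive (left) leaf, rad: 0 shut, stop 1.9. Same make, weight and stiff hinge; hinge along u at v 168, n 0. Its 28 mm thick pan ends at v 30; from there to v -22 runs a low flat stile (top at n 6) with the flush bolt in it. Held shut while the bolt is shot, and overlapped by the active leaf's lip.
- passive_handle (a point): Middle of the passive leaf's like bow handle: bar 10 mm thick, 100 mm long along u, axis 38 mm above the leaf's face; at u 90, v 72, n 66 when shut (96 mm across and 66 mm out from the hinge axis). Axes: x along the bar up the slope, z out of the leaf.
- flush_bolt (a joint): Travel of the flush bolt, m: 0 fully shot up the slope under the strike plate on the frame's top rail, 0.022 fully drawn down the slope; clear of the strike beyond 0.016. Sliding friction 4 N; stays where it is left; may start up to 0.004. A flat steel bar 16 mm wide, flush in the passive leaf's stile.
- bolt_lug (a point): Centre of the bolt's thumb lug, 15 mm proud of the stile (n 6 to 21), 12 mm along u, 20 mm along v; at u 190 when fully shot, v 4, n 13.5. Push it down the slope (-u) to draw the bolt. Up-slope of it the stile is clear as far as a 1.8 mm high strap at u 230; the passive leaf's pan wall (to n 28) is at v 30.
- main_switch (a joint): Main switch handle, rad: 0 on, leaning 0.5 rad up the slope from the slope's normal; 1.0 off (stop), leaning 0.5 rad down the slope. May start up to 0.15. About 2 N to move at the tip; stays where it is left.
- switch_handle (a point): Tip of the main switch handle, a steel paddle 28 mm wide (v), 12 thick, 55 long from its pivot at u 115, v 85, n -60; tip at u 141, v 85, n -12 when on. The switch body's face is at n -62. With both leaves open the opening is clear (u 0 to 240, v -165 to 165) but for low fixed parts, all below n -30 and none above n -58 near the switch.
- pot_ledge_mid (a point): Bystander: centre of a white screw-cap sample pot, 58 mm across, 74 mm high, standing on the box's rear ledge.
- pot_front_mid (a point): Bystander: a like pot (58 x 74 mm) on the bench in front of the box.
- pot_side_mid (a point): Bystander: a like pot (58 x 74 mm) close beside the box's right or left wall.
- acid_bottle_mid (a point): Bystander: centre of a white bottle with a red cap, 72 mm across, 200 mm high, a little way off to the left or right of the box.
- beaker_mid (a point): Bystander: centre of a clear beaker, 68 mm across, 85 mm high, close beside the box's left or right wall.
- tube_rack_mid (a point): Bystander: centre of a white tube rack, 200 x 60 mm, 98 mm high with its tubes, a little way off to the right or left of the box, roughly in line with it.
- tip_box_mid (a point): Bystander: centre of a closed pipette-tip box, 122 x 86 mm, 68 mm high, in front of the box to the right.
- screwdriver_grip (a point): Bystander: handle of a screwdriver 190 mm long lying in front of the box to the left.

How it is judged:
On the way, in this order (a step that is already met when the one before it is completed fails the run):
1. the active leaf is lifted open (more than 40 degrees) (value of joint active_leaf above 0.7 rad), for 0.1 s.
2. the flush bolt is drawn clear of the strike (more than 16 mm) (value of joint flush_bolt above 0.016 m), for 0.1 s.
3. the passive leaf is lifted open (more than 40 degrees) (value of joint passive_leaf above 0.7 rad), for 0.1 s.
At the end, for the whole second after the job is handed in: Both leaves stand open by more than 1.4 rad (80 degrees) and at rest, the flush bolt is still drawn by more than 16 mm, the main switch handle is off (more than 0.85 of its 1.0 rad), and nothing is held (value of joint each of active_leaf, passive_leaf above 1.4 rad and value of joint flush_bolt above 0.016 m and value of joint main_switch above 0.85 rad and velocity of joint active_leaf between -0.05 and 0.05 rad/s and velocity of joint passive_leaf between -0.05 and 0.05 rad/s); the robot touches nothing.
It fails at once if the passive leaf is forced open (more than 0.12 rad) against its shot bolt (value of joint passive_leaf above 0.12 rad and value of joint flush_bolt below 0.012 m).
It fails at once if a pot, the bottle, the beaker, the rack, the tip box or the screwdriver is shifted more than 30 mm or knocked over (distance of any of pot_ledge_mid, pot_front_mid, pot_side_mid, acid_bottle_mid, beaker_mid, tube_rack_mid, tip_box_mid, screwdriver_grip from where it was at the start of the episode above 0.03 m).
It also fails if it takes over 72 s, if anything falls off the work surface, if the arm or the gripper's body presses on something with over 40 N, if the wrist force passes 120 N, or if a joint passes its speed limit or range.

## Robot

A 7-joint arm with a two-finger parallel gripper is mounted at the origin on the work surface. World frame = base frame: x ahead of the robot, y to its left, z up, the work surface at z = 0. Lengths are in m, angles in rad, forces in N, time in s.
With the tool pointing down it reaches from about 0.425 to 1.025 m from the base axis. Payload 9.4 kg.
Tool frame: the origin (TCP) lies at the very end of the fingers, on their centre line; the grasp point (between the pads) lies 19 mm behind it; z points along the fingers, y is the line along which they close (so a half turn about z gives the same grasp; the last joint's range is limited). The gripper opens to 85 mm and grips with 20 to 120 N. Pads are 22 mm wide; open, the fingers measure 114 mm over their backs; the gripper's body (76 mm by 85 mm) begins 54 mm behind the grasp point. The pads swing forward as they close: fully open they stand 13 mm farther back than shut.
Start: joints at [1.089, 0.599, -0.003, 1.599, 0.002, 0.943, -0.08], TCP at [0.286, -0.666, 0.198] pointing down, gripper open.
Joint ranges: [-2.57, 2.57], [-0.35, 1.97], [-1.29, 1.29], [0.11, 2.56], [-1.05, 4.19], [0.11, 1.86], [-2.63, 2.63]. Speed limits (rad/s): [2.22, 2.22, 3.01, 3.01, 3.14, 3.14, 3.14].

## Interface

Orientations are given as a rotation vector (axis times angle).
In Python, from rig import r gives the robot as it stands. The module is installed in compiled form; this text tells all that it offers.
- The arm moves only by the tool step_arm, never from a script. Its argument "targets" is a list of rows, each a list of 3 entries, a list of its own where there are three numbers: the shift along the tool's x, y, z in cm, then the turn, a rotation vector about the tool's x, y, z in degrees, then the opening, from 0 (shut) to 1 (fully open). A call has exactly 10 rows; each row shifts and turns the commanded pose from where the row before left it, along the tool's axes as they then stand; what a row does not reach is not made up. A row lasts 1/8 s, in which the tool goes at most 62.5 mm and 10.7 degrees, less where a joint would pass 70% of its speed; a pose out of reach is approached as far as the arm can. A call is refused whole if a number of a shift passes 6.25 or a number of a turn 10.7, either way. A call with a gripper value outside its range is refused whole. The fingers move at their own pace and stop on an object; "squeeze" is the grip in N (left out, the last holds). Time passes only in rows, so rows that do not move let the fingers close, or fill a call up. It gives the time, the measured TCP pose, the force and the opening at its end, in the units of the state.
- r.state(): the state, without advancing time (a new reading comes with each control period).
- r.grab_frame(name): name is "scene" or "top"; returns a dict with "pixels" (420x560x3 uint8, red, green, blue), "range_z" (420x560 float32, m along the optical axis (not along the pixel's ray), 0 where there is no reading), "fx", "fy", "cx", "cy" (pixels), "rvec" (rotation vector, rad) and "tvec" (3), from world to camera coordinates, as OpenCV has them. Camera axes: x right, y down, z forward; pixel columns grow to the right and rows downward; lengths in m; the calibration is good to about 2 mm. A picture is of the moment at which its call begins.
- r.job_done(): hands the job in, once; it reports no verdict.
Trained networks look in a picture, given as the dict that the camera call returned (one of the last four; its "shot" number tells which), for a name from the list of things; names that differ only in an ending like _2 or _b are one class to them, and where a whole thing is asked for, a point or a joint stands for the part that bears it (a point fixed in the world has none). Each returns a list of dicts, best first, with "confidence" (0 to 1); they miss things now and then, are a little off and sometimes report something else, mostly with a low value. They report only what shows in the picture. A call takes as long as a camera call.
- r.find_in(name, picture): "extent" ([left, top, width, height] in pixels, round what is visible of it).
The state is a dict: "time_s": time; "joint_pos": joint angles; "qd": joint speeds; "effort": joint torques, N m; "tcp_pos": TCP position; "eef_rot": TCP orientation; "wrist_force": force on the tool from outside, world axes, zero at the start; "ft_torque": the same for the moment, N m; "width": opening from 0.0 (shut) to 1.0 (fully open).
Only numpy, scipy, OpenCV 4.12 (cv2) and the standard library are available. Lean on these libraries where they do the work, as an engineer would, in place of code of your own. Each camera call takes 0.05 s, during which the arm holds its last target. There are 200 camera calls.

## Working session

There is one attempt and no reset: what is moved stays moved. The work goes in short steps, Python scripts to look and compute and a tool call to move; the robot and the scene stay as the last step left them, time stands still between calls to the robot, and variables do not carry over. Pictures are saved under pics/ and viewed, on a budget of 10 in all, crops included, one or two more only if the job needs it, and the job is handed in when it is done.

Besides the shell and the picture viewer there is one more tool, called after "Request:" by a JSON object that holds its "api" and its "payload". step_arm: Moves the arm, as the interface text tells. Its arguments: {"type":"object","properties":{"targets":{"type":"array","items":{"type":"array"}},"squeeze":{"type":"number"}},"required":["targets"]}

```bash
mkdir -p pics; ls
python3 - <<'E'
from rig import r
import cv2,numpy as np,pickle
print(r.state())
d={}
for n in("scene","top"):
    f=r.grab_frame(n);d[n]=f
    cv2.imwrite(f"pics/{n}0.png",cv2.cvtColor(f["pixels"],cv2.COLOR_RGB2BGR))
    R=cv2.Rodrigues(np.array(f["rvec"]))[0];print(n,f["fx"],f["cx"],f["cy"],"cam",-R.T@np.array(f["tvec"]),R[2])
    for k in("service_box","active_handle","passive_handle","pot_ledge_mid","active_leaf"):
        print(k,r.find_in(k,f)[:2])
pickle.dump(d,open("f0.pkl","wb"))
E
```

```text
pics
{'time_s': 0.0, 'joint_pos': array([ 1.0892576 ,  0.60013122, -0.00256261,  1.60015814,  0.00179715,
        0.94286589, -0.07980738]), 'qd': array([ 0.00202218, -0.00094954, -0.00052557, -0.00022191,  0.00076936,
        0.00194023,  0.00101794]), 'effort': array([-4.68751168e-04, -7.76451731e+01,  1.56482734e+00, -2.58009875e+01,
        1.23862430e-02,  8.87669565e-03,  2.21232364e-05]), 'tcp_pos': array([ 0.28533954, -0.66591158,  0.19730221]), 'eef_rot': array([-3.07596371e+00, -6.31385161e-01,  6.90542650e-04]), 'wrist_force': array([-0.10927502, -0.33778831,  0.15667646]), 'ft_torque': array([-0.03699113,  0.03606565, -0.00758922]), 'width': 1.0020888809856305}
scene 494.2918430576432 284.41449104357775 205.2803371264338 cam [ 1.28973005 -0.4192211   1.19988772] [-0.56073847  0.33737258 -0.75614292]
service_box [{'extent': [234.5, 176.6, 182.3, 150.3], 'confidence': 0.6}]
active_handle [{'extent': [238.3, 183.7, 92.4, 74.2], 'confidence': 0.61}]
passive_handle [{'extent': [310.9, 184.7, 70.3, 55.8], 'confidence': 0.64}]
pot_ledge_mid [{'extent': [331.5, 223.9, 22.8, 34.4]
[... 159 characters left out ...]
tent': [190.7, 201.1, 44.1, 48.1], 'confidence': 0.58}]
top 475.55562976649736 283.10632209911626 214.76066089565876 cam [0.46005045 0.0084333  1.31554914] [ 7.99156410e-02  1.72491260e-04 -9.96801615e-01]
service_box [{'extent': [163.7, 96.0, 184.7, 170.4], 'confidence': 0.81}]
active_handle [{'extent': [236.1, 166.3, 92.2, 99.0], 'confidence': 0.93}, {'extent': [237.2, 267.6, 23.3, 19.3], 'confidence': 0.54}]
passive_handle [{'extent': [183.0, 147.5, 83.9, 103.7], 'confidence': 0.95}]
pot_ledge_mid [{'extent': [245.5, 106.2, 29.4, 31.1], 'confidence': 0.6}]
active_leaf [{'extent': [235.6, 163.8, 91.6, 102.1], 'confidence': 0.83}, {'extent': [183.4, 149.4, 84.5, 100.9], 'confidence': 0.61}]
```

View pics/top0.png

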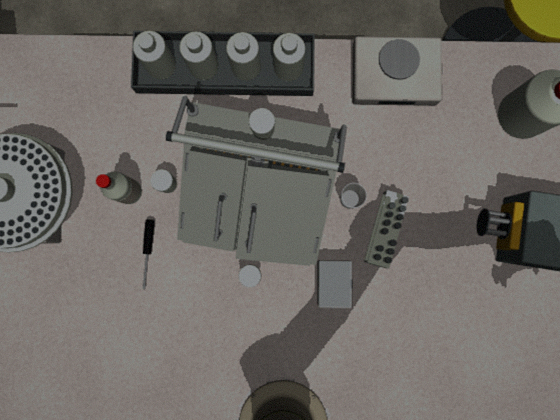

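View pics/scene0.png

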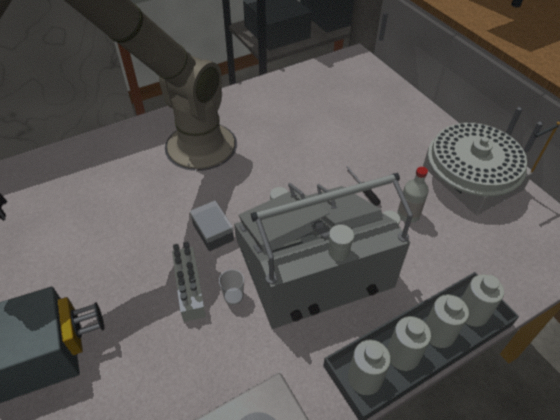

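The top picture shows the box at about (258,185), turned slightly clockwise. The lamp bar runs (168,135)–(342,167), and the handles are at (220,217) passive and (251,228) active. There is a ledge pot at (262,122), a front pot at (250,276), a tip box at (335,284), a beaker at (350,195), a rack at (387,228), a side pot at (162,181), a bottle at (112,185) and a screwdriver at (148,250). The scene picture shows the same layout from the rear, with both leaves shut. Next I'll fit the box pose from depth.

```bash
cat > h.py <<'E'
import numpy as np,cv2
from scipy.spatial.transform import Rotation as Ro
def cloud(f):
    z=f["range_z"];v,u=np.nonzero(z>0);z=z[v,u]
    P=np.c_[(u-f["cx"])/f["fx"]*z,(v-f["cy"])/f["fy"]*z,z]
    R=cv2.Rodrigues(np.array(f["rvec"]))[0]
    return (P-np.array(f["tvec"]).ravel())@R
def box2uvn(B):
    d=B-np.array([-.110,0,.075]);c,s=np.cos(np.pi/6),.5
    return np.c_[d[:,0]*c+d[:,2]*s,d[:,1],-d[:,0]*s+d[:,2]*c]
def w2b(P,p):
    c,s=np.cos(p[2]),np.sin(p[2]);d=P[:,:2]-p[:2]
    return np.c_[d@[c,s],d@[-s,c],P[:,2]]
E
python3 - <<'E'
import pickle
from h import *
from scipy.optimize import least_squares
d=pickle.load(open("f0.pkl","rb"))
C={k:cloud(f) for k,f in d.items()}
for k,P in C.items():
    m=(P[:,2]>.322)&(P[:,2]<.36)&(P[:,0]>.5)&(P[:,0]<.95)&(abs(P[:,1]-.05)<.3)
    L=P[m];print(k,len(L),L.min(0),L.max(0))
P=np.r_[C["top"],C["scene"]]
def inb(p):
    B=w2b(P,p);return B,box2uvn(B)
T=C["top"];L=T[(T[:,2]>.325)&(T[:,2]<.35)&(T[:,0]>.5)&(T[:,0]<.95)&(abs(T[:,1]-.05)<.25)]
a=L[:,:2];c=a.mean(0);V=np.linalg.svd(a-c)[2][0];V*=np.sign(V[1]);yaw=np.arctan2(-V[0],V[1])
t=(a-c)@V;print("len",np.ptp(t));mid=c+V*(t.max()+t.min())/2
p0=np.array([*(mid-.085*np.array([np.cos(yaw),np.sin(yaw)])),yaw]);print("init",p0)
p=p0
for it in range(6):
    B,U=inb(p)
    bar=(np.hypot(U[:,0]-.299,U[:,2]-.128)<.016)&(abs(U[:,1])<.165)
    leaf=(abs(U[:,2]-.028)<.008)&(U[:,0]>.02)&(U[:,0]<.2)&(U[:,1]>.045)&(U[:,1]<.15)
    hb=(np.hypot(U[:,1]-.072,U[:,2]-.066)<.012)&(abs(U[:,0]-.09)<.035)
    w=[(P[:,0]>0)&(abs(B[:,1]-sg*.185)<.006)&(B[:,2]>.02)&(B[:,2]<.18)&(abs(B[:,0]-.02)<.15) for sg in(1,-1)]
    bw=(abs(B[:,0]-.2)<.008)&(abs(B[:,1])<.17)&(B[:,2]>.03)&(B[:,2]<.19)
    def res(q):
        B,U=[None]*2
        def f(m): b=w2b(P[m],q);return b,box2uvn(b)
        r=[]
        r.append((np.hypot(f(bar)[1][:,0]-.299,f(bar)[1][:,2]-.128)-.009)/np.sqrt(bar.sum()))
        r.append((f(leaf)[1][:,2]-.028)/np.sqrt(leaf.sum()))
        u=f(hb)[1];r.append((np.hypot(u[:,1]-.072,u[:,2]-.066)-.005)/np.sqrt(max(1,hb.sum())))
        for m,sg in zip(w,(1,-1)):
            if m.sum()>30:r.append((f(m)[0][:,1]-sg*.185)/np.sqrt(m.sum()))
        if bw.sum()>30:r.append((f(bw)[0][:,0]-.2)/np.sqrt(bw.sum()))
        return np.concatenate(r)
    s=least_squares(res,p,loss="soft_l1",f_scale=.0003);p=s.x
print("p",p,np.degrees(p[2]),bar.sum(),leaf.sum(),hb.sum(),[x.sum() for x in w],bw.sum())
B,U=inb(p)
print("bar",np.median(np.hypot(U[bar,0]-.299,U[bar,2]-.128)),"leaf",np.median(U[leaf,2]),"hb v,n",np.median(U[hb],0),"u range",)
h=(abs(U[:,1]-.072)<.012)&(abs(U[:,2]-.066)<.012)&(abs(U[:,0]-.09)<.09);print(np.percentile(U[h,0],[0,5,95,100]))
bb=(np.hypot(U[:,0]-.299,U[:,2]-.128)<.012)&(abs(U[:,1])<.2);print("bar v",np.percentile(U[bb,1],[0.5,99.5]))
for m,sg in zip(w,(1,-1)):print("wall",np.median(B[m,1]))
print("bw",np.median(B[bw,0]))
# active leaf plane
m=(U[:,0]>.02)&(U[:,0]<.2)&(U[:,1]<-.03)&(U[:,1]>-.15)&(abs(U[:,2]-.04)<.03)
k=np.polyfit(U[m,1],U[m,2],1);print("active slope",k, "theta", np.arctan(k[0]))
h=(U[:,2]>.058)&(U[:,2]<.12)&(U[:,0]>.02)&(U[:,0]<.15)&(U[:,1]<.05)&(U[:,1]>-.05);print("act handle",np.median(U[h],0),h.sum())
np.save("p.npy",p)
# bystander tops
for n,(x,y) in dict().items():pass
E
```

```text
scene 1415 [ 0.63362173 -0.11740242  0.32201074] [0.75337668 0.25477062 0.34619639]
top 1789 [ 0.6294056  -0.11802677  0.32204074] [0.75792265 0.25443535 0.35155441]
len 0.37540169871040574
init [ 0.58798973  0.08264398 -0.16292147]
p [ 0.58777167  0.08229914 -0.15947159] -9.137049024660257 2514 3174 148 [np.int64(212), np.int64(966)] 3721
bar 0.009259305616264556 leaf 0.02847768622535112 hb v,n [0.08973144 0.07198082 0.06985219] u range
[0.03640975 0.04305406 0.1431982  0.14551385]
bar v [-0.18617414  0.18600582]
wall 0.1821661418933893
wall -0.1833863209329618
bw 0.20041057514733343
active slope [0.16366891 0.05713293] theta 0.16223053418934325
act handle [ 0.09334635 -0.00243951  0.06251987] 701
```

```bash
cat >> h.py <<'E'
p=None
def frame():
    q=np.load("p.npy");Rz=Ro.from_euler("z",q[2]).as_matrix();c,s=np.cos(np.pi/6),.5
    S=Rz@np.array([[c,0,-s],[0,1,0],[s,0,c]])   # cols u,v,n in world
    O=np.array([q[0],q[1],0])+Rz@np.array([-.110,0,.075]);return O,S
def pose(u,v,n,phi=0,tau=0,g=.019,roll=0):
    """tool pose; u v n (mm) of the point g behind TCP; phi deg about u, tau deg: lean toward vertical (30=down), roll about tool z"""
    O,S=frame();R=Ro.from_matrix(S)*Ro.from_euler("x",phi,degrees=True)*Ro.from_euler("y",tau,degrees=True)*Ro.from_matrix(np.diag([1,-1,-1.]))*Ro.from_euler("z",roll,degrees=True)
    t=O+S@np.array([u,v,n])/1000+R.as_matrix()[:,2]*g
    return t,R
def cur(s):
    return np.array(s["tcp_pos"]),Ro.from_rotvec(s["eef_rot"])
def show(s,g=.019):
    O,S=frame();t,R=cur(s);q=S.T@(t-R.as_matrix()[:,2]*g-O)*1000
    A=S.T@R.as_matrix();print("t",round(s["time_s"],2),"grasp uvn",q.round(1),"tool axes in uvn x",A[:,0].round(2),"z",A[:,2].round(2),"F(uvn)",(S.T@s["wrist_force"]).round(1),"w",round(s["width"],2),"q",np.array(s["joint_pos"]).round(2))
def plan(legs,start=None,rs=.1,rr=.5):
    """legs: list of (pose,nrows,opening); prints rows"""
    from rig import r
    s=r.state();show(s);t,R=start or cur(s);rows=[]
    for (tt,RR),n,op in legs:
        t0,R0=t,R;w=(R0.inv()*RR).as_rotvec()
        for i in range(1,n+1):
            ti=t0+(tt-t0)*i/n;Ri=R0*Ro.from_rotvec(w*i/n)
            sh=R.inv().apply(ti-t)*100;tu=(R.inv()*Ri).as_rotvec(degrees=True)
            sh=np.round(sh/rs)*rs;tu=np.round(tu/rr)*rr
            if abs(sh).max()>6.25 or abs(tu).max()>10.7:print("TOO BIG",i,sh,tu)
            rows.append([sh.round(2).tolist(),tu.round(2).tolist(),op])
            t=t+R.apply(sh/100);R=R*Ro.from_rotvec(tu,degrees=True)
    for i in range(0,len(rows),10):print(str(rows[i:i+10]).replace(" ","").replace(".0,",",").replace(".0]","]").replace("-0,","0,").replace("-0]","0]"))
    print(len(rows),"rows; end err mm",((t-tt)*1000).round(1))
E
python3 - <<'E'
from h import *
from rig import r
t,R=cur(r.state())
g=pose(90,-13,92,9,0)
print("grasp tcp",g[0], "pre",pose(90,-13,190,9,0)[0])
up=(np.array([.36,-.52,.45]),R)
plan([(up,4,1),(pose(90,-40,240,9,0),16,.7)])
E
```

```text
grasp tcp [0.51837601 0.08330393 0.18342244] pre [0.46999776 0.09108496 0.26829293]
t 0.6 grasp uvn [  10.9 -787.2  157.9] tool axes in uvn x [ 0.73  0.53 -0.42] z [-0.5  -0.   -0.87] F(uvn) [-0.7 -0.3  0.2] w 1.0 q [ 1.09  0.6  -0.    1.6   0.    0.94 -0.08]
TOO BIG 1 [ 3.2 -2.6 -6.3] [0. 0. 0.]
TOO BIG 2 [ 3.1 -2.7 -6.3] [0. 0. 0.]
TOO BIG 3 [ 3.2 -2.6 -6.3] [0. 0. 0.]
TOO BIG 4 [ 3.1 -2.6 -6.3] [0. 0. 0.]
[[[3.2,-2.6,-6.3],[0,0,0],1],[[3.1,-2.7,-6.3],[0,0,0],1],[[3.2,-2.6,-6.3],[0,0,0],1],[[3.1,-2.6,-6.3],[0,0,0],1],[[1.9,-3.2,0.9],[0,2,2],0.7],[[1.8,-3.2,0.9],[0,2,1.5],0.7],[[1.6,-3.3,1],[0,2,2],0.7],[[1.5,-3.4,1],[0,2,2],0.7],[[1.4,-3.4,1.1],[0,2,1.5],0.7],[[1.2,-3.4,1.2],[0,2,2],0.7]]
[[[1.1,-3.5,1.1],[0,2,2],0.7],[[0.9,-3.5,1.3],[0,2,1.5],0.7],[[0.7,-3.5,1.2],[0,1.5,2],0.7],[[0.6,-3.5,1.3],[0,2,1.5],0.7],[[0.5,-3.6,1.2],[0,2,2],0.7],[[0.3,-3.6,1.3],[0,2,2],0.7],[[0.1,-3.6,1.3],[0,2,1.5],0.7],[[0,-3.5,1.3],[0,2,2],0.7],[[-0.2,-3.6,1.3],[0,2,2],0.7],[[-0.4,-3.6,1.3],[0,2,1.5],0.7]]
20 rows; end err mm [-0.4  0.1 -0. ]
```

Request:
{"api": "step_arm", "payload": {"targets": [[[3.2,-2.6,-6.2],[0,0,0],1],[[3.1,-2.7,-6.2],[0,0,0],1],[[3.2,-2.6,-6.2],[0,0,0],1],[[3.1,-2.6,-6.2],[0,0,0],1],[[1.9,-3.2,0.9],[0,2,2],0.7],[[1.8,-3.2,0.9],[0,2,1.5],0.7],[[1.6,-3.3,1],[0,2,2],0.7],[[1.5,-3.4,1],[0,2,2],0.7],[[1.4,-3.4,1.1],[0,2,1.5],0.7],[[1.2,-3.4,1.2],[0,2,2],0.7]]}}

```text
time_s: 1.85
tcp_pos: [0.3786, -0.3215, 0.3544]
eef_rot: [-3.066, -0.325, -0.319]
wrist_force: [0.6, -0.4, 0.7]
width: 0.699
```

Request:
{"api": "step_arm", "payload": {"targets": [[[1.1,-3.5,1.1],[0,2,2],0.7],[[0.9,-3.5,1.3],[0,2,1.5],0.7],[[0.7,-3.5,1.2],[0,1.5,2],0.7],[[0.6,-3.5,1.3],[0,2,1.5],0.7],[[0.5,-3.6,1.2],[0,2,2],0.7],[[0.3,-3.6,1.3],[0,2,2],0.7],[[0.1,-3.6,1.3],[0,2,1.5],0.7],[[0,-3.5,1.3],[0,2,2],0.7],[[-0.2,-3.6,1.3],[0,2,2],0.7],[[-0.4,-3.6,1.3],[0,2,1.5],0.7]]}}

```text
time_s: 3.1
tcp_pos: [0.423, 0.0116, 0.2725]
eef_rot: [-2.959, 0.139, -0.754]
wrist_force: [-0.2, -0.1, 0.2]
width: 0.698
```

Run:
```python
from h import *
plan([(pose(90,-13,180,9,0),4,.7),(pose(90,-13,94,9,0),6,.7)])
```

```text
t 3.1 grasp uvn [ 63.5 -98.6 210.6] tool axes in uvn x [ 1.    0.03 -0.03] z [-0.03  0.14 -0.99] F(uvn) [-0.  -0.1  0.2] w 0.7 q [ 0.55 -0.03 -0.69  2.48 -0.04  0.18 -1.77]
[[[0.8,-2,1],[0.5,0.5,0.5],0.7],[[0.7,-2,1.1],[0,0.5,0.5],0.7],[[0.7,-2,1],[0.5,0.5,0],0.7],[[0.7,-2,1.1],[0,0.5,0.5],0.7],[[0,0.2,1.4],[0,0,0],0.7],[[0,0.2,1.4],[0,0,0],0.7],[[0,0.2,1.5],[0,0,0],0.7],[[0,0.3,1.4],[0,0,0],0.7],[[0,0.2,1.4],[0,0,0],0.7],[[0,0.2,1.4],[0,0,0],0.7]]
10 rows; end err mm [-0.3  0.  -0.1]
```

Run:
```python
from h import *
plan([(pose(90,-13,180,9,15),4,.7),(pose(90,-13,94,9,15),6,.7)])
```

```text
t 3.1 grasp uvn [ 63.5 -98.6 210.6] tool axes in uvn x [ 1.    0.03 -0.03] z [-0.03  0.14 -0.99] F(uvn) [-0.  -0.1  0.2] w 0.7 q [ 0.55 -0.03 -0.69  2.48 -0.04  0.18 -1.77]
[[[0.6,-2,1],[0.5,-3,0.5],0.7],[[0.7,-2,1],[0,-3.5,0],0.7],[[0.8,-2,1],[0.5,-3,0.5],0.7],[[0.7,-2,0.9],[0.5,-3.5,0.5],0.7],[[0.4,0.2,1.4],[0,0,0],0.7],[[0.3,0.2,1.3],[0,0,0],0.7],[[0.4,0.3,1.4],[0,0,0],0.7],[[0.4,0.2,1.4],[0,0,0],0.7],[[0.4,0.2,1.3],[0,0,0],0.7],[[0.3,0.2,1.4],[0,0,0],0.7]]
10 rows; end err mm [-0.3  0.4 -0.2]
```

Request:
{"api": "step_arm", "payload": {"targets": [[[0.6,-2,1],[0.5,-3,0.5],0.7],[[0.7,-2,1],[0,-3.5,0],0.7],[[0.8,-2,1],[0.5,-3,0.5],0.7],[[0.7,-2,0.9],[0.5,-3.5,0.5],0.7],[[0.4,0.2,1.4],[0,0,0],0.7],[[0.3,0.2,1.3],[0,0,0],0.7],[[0.4,0.3,1.4],[0,0,0],0.7],[[0.4,0.2,1.4],[0,0,0],0.7],[[0.4,0.2,1.3],[0,0,0],0.7],[[0.3,0.2,1.4],[0,0,0],0.7]]}}

```text
time_s: 4.35
tcp_pos: [0.5135, 0.0822, 0.1829]
eef_rot: [-2.984, 0.154, -0.409]
wrist_force: [0.4, -0.6, -0.4]
width: 0.7
```

Run:
```python
from h import *
from rig import r
show(r.state())
f=r.grab_frame("scene");cv2.imwrite("pics/s1.png",cv2.resize(cv2.cvtColor(f["pixels"][130:330,180:440],cv2.COLOR_RGB2BGR),None,fx=3,fy=3))
P=cloud(f);b=w2b(P,np.load("p.npy"));U=box2uvn(b)*1000
h=(U[:,2]>78)&(U[:,2]<110)&(abs(U[:,0]-90)<60)&(U[:,1]<30)&(U[:,1]>-60)
for lo in range(30,150,15):
    m=h&(U[:,0]>=lo)&(U[:,0]<lo+15);print(lo,m.sum(),np.median(U[m],0).round(1) if m.sum() else"")
```

```text
t 4.35 grasp uvn [ 90.6 -14.8  93.2] tool axes in uvn x [ 0.97  0.04 -0.26] z [-0.26  0.15 -0.95] F(uvn) [ 0.2 -0.6 -0.5] w 0.7 q [ 0.22  0.33 -0.58  2.28  0.53  0.32 -2.47]
30 9 [ 41.6 -13.1  88.6]
45 8 [ 52.4 -13.2  93.7]
60 7 [ 69.  -15.1  94.2]
75 9 [ 81.4 -14.4  93.4]
90 12 [ 99.8 -15.3  95.7]
105 12 [110.1 -15.3  95.4]
120 8 [127.5 -13.8  94.5]
135 28 [142.4 -12.4  88.3]
```

View pics/s1.png

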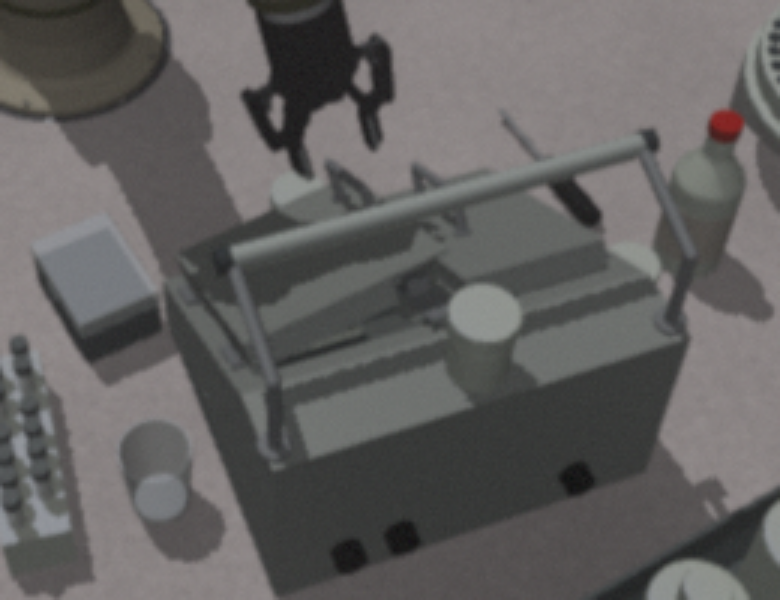

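Run:
```python
from h import *
from rig import r
f=r.grab_frame("scene");s=r.state();show(s)
def pj(X):
    return cv2.projectPoints(np.array(X,float).reshape(-1,3),np.array(f["rvec"]),np.array(f["tvec"]),np.array([[f["fx"],0,f["cx"]],[0,f["fy"],f["cy"]],[0,0,1.]]),None)[0].reshape(-1,2).round(0)
O,S=frame();q=lambda *a:O+S@np.array(a)/1000
print("tcp",pj(s["tcp_pos"]),"crop",(pj(s["tcp_pos"])-[180,130])*3)
print("act handle ends",(pj([q(40,-13,92),q(140,-13,92)])-[180,130])*3,"passive",(pj([q(40,72,66),q(140,72,66)])-[180,130])*3)
cv2.imwrite("pics/s2.png",cv2.resize(cv2.cvtColor(f["pixels"][130:330,180:440],cv2.COLOR_RGB2BGR),None,fx=3,fy=3))
```

```text
t 4.45 grasp uvn [ 89.9 -14.9  92.8] tool axes in uvn x [ 0.97  0.04 -0.26] z [-0.26  0.15 -0.95] F(uvn) [ 0.1  0.4 -0.1] w 0.7 q [ 0.22  0.33 -0.58  2.28  0.53  0.32 -2.47]
tcp [[295. 194.]] crop [[345. 192.]]
act handle ends [[324. 162.]
 [363. 189.]] passive [[411. 165.]
 [453. 192.]]
```

View pics/s2.png

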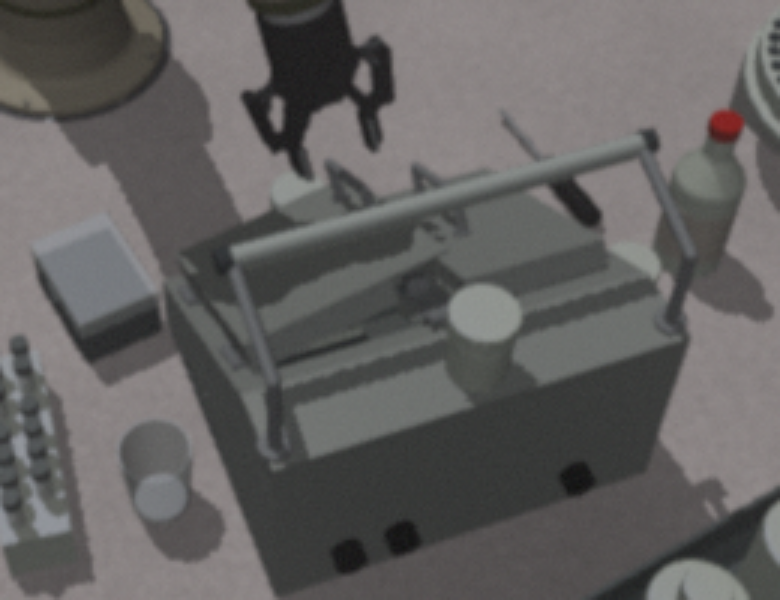

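Run:
```python
from h import *
from rig import r
s=r.state();t,R=cur(s)
for nm in("scene","top"):
    f=r.grab_frame(nm);P=cloud(f);T=(P-t)@R.as_matrix()*1000
    m=(abs(T[:,0])<40)&(abs(T[:,1])<75)&(T[:,2]>-110)&(T[:,2]<3)
    X=T[m];print(nm,len(X))
    for lo in range(-110,5,10):
        k=X[(X[:,2]>=lo)&(X[:,2]<lo+10)]
        if len(k):print(lo,len(k),"x",np.percentile(k[:,0],[2,50,98]).round(0),"y",np.percentile(k[:,1],[2,25,50,75,98]).round(0))
```

```text
scene 502
-110 118 x [-12.  12.  20.] y [-61. -27.  16.  32.  63.]
-100 88 x [-11.  11.  17.] y [-61. -52. -21.  37.  61.]
-90 96 x [-9. 11. 16.] y [-62. -44.  33.  42.  60.]
-80 33 x [-5.  9. 17.] y [-48. -37. -32.  35.  46.]
-70 41 x [-7.  9. 13.] y [-43. -34. -30.  36.  43.]
-60 41 x [-6.  8. 15.] y [-42. -34. -30.  37.  43.]
-50 26 x [-8.  7. 15.] y [-44. -34. -31.  35.  42.]
-40 16 x [-7.  9. 39.] y [-37. -31.  -6.  28.  35.]
-30 22 x [-9. 16. 37.] y [-6. -4. -2. -0.  2.]
-20 19 x [-38. -21.   3.] y [-7. -2. -1.  1.  1.]
-10 2 x [-39. -35. -31.] y [0. 0. 1. 1. 1.]
top 249
-110 47 x [ 2. 12. 17.] y [-62. -35. -30.  36.  60.]
-100 87 x [-5.  4. 13.] y [-58. -45. -38.  47.  57.]
-90 26 x [-0. 11. 14.] y [-53. -42. -37.  42.  56.]
-80 4 x [11. 11. 12.] y [-33. -32.  -1.  30.  31.]
-70 7 x [ 6. 11. 12.] y [-43. -33.  30.  33.  34.]
-60 9 x [ 7. 11. 12.] y [-42. -35. -33.  30.  39.]
-50 5 x [ 6.  7. 11.] y [-39. -37.  30.  36.  39.]
-40 36 x [12. 29. 39.] y [-8. -5. -3. -1. 10.]
-30 28 x [ 3. 12. 30.] y [-7. -6. -2.  0.  2.]
```

Depth shows the bar centred between the fingers, about where expected. The drawn fingertips seem about 25 mm short of the TCP. Joint 7 is also near its limit, so I'll back off, turn the wrist half round, and measure the closed fingertips.

Request:
{"api": "step_arm", "payload": {"targets": [[[0,0,-3],[0,0,0],0.7],[[0,0,-3],[0,0,-5],0.4],[[0,0,-2],[0,0,-10.5],0],[[0,0,0],[0,0,-10.5],0],[[0,0,0],[0,0,-10.5],0],[[0,0,0],[0,0,-10.5],0],[[0,0,0],[0,0,-10.5],0],[[0,0,0],[0,0,-10.5],0],[[0,0,0],[0,0,-10.5],0],[[0,0,0],[0,0,-10.5],0]]}}

```text
time_s: 5.8
tcp_pos: [0.491, 0.0733, 0.2601]
eef_rot: [2.246, 2.003, 0.427]
wrist_force: [-0.1, -1.4, 0.2]
width: 0.003
```

```bash
cat > tip.py <<'E'
from h import *
from rig import r
s=r.state();t,R=cur(s);show(s)
for nm in("scene","top"):
    f=r.grab_frame(nm);P=cloud(f);T=(P-t)@R.as_matrix()*1000
    m=(abs(T[:,0])<40)&(abs(T[:,1])<75)&(T[:,2]>-110)&(T[:,2]<15)
    X=T[m];print(nm,len(X))
    for lo in range(-110,15,10):
        k=X[(X[:,2]>=lo)&(X[:,2]<lo+10)]
        if len(k):print(lo,len(k),"x",np.percentile(k[:,0],[2,50,98]).round(0),"y",np.percentile(k[:,1],[2,25,50,75,98]).round(0))
E
python3 tip.py
```

```text
t 5.8 grasp uvn [111.2 -27.1 170.5] tool axes in uvn x [0.02 0.99 0.15] z [-0.26  0.15 -0.95] F(uvn) [ 0.2 -1.4  0.1] w 0.0 q [ 0.77  0.32 -1.24  2.2   0.58  0.59 -0.96]
scene 245
-110 51 x [-17. -10.  17.] y [-39.  12.  19.  50.  56.]
-100 41 x [-16.  -9.  12.] y [-42.  15.  33.  46.  49.]
-90 36 x [-12.  -9.  11.] y [-28.  15.  31.  34.  40.]
-80 16 x [-12. -10.  10.] y [-27.  -8.   6.  16.  32.]
-70 20 x [-10.  -5.  10.] y [-4.  8. 12. 16. 17.]
-60 32 x [-10.  -1.  10.] y [-2.  9. 12. 14. 18.]
-50 31 x [-10.  -4.  12.] y [-4.  6. 11. 14. 17.]
-40 18 x [-10.  -3.  11.] y [-5.  4.  9. 10. 14.]
top 44
-110 18 x [-11.   9.  13.] y [32. 35. 36. 38. 49.]
-100 12 x [ 6. 11. 15.] y [16. 25. 28. 30. 37.]
-90 7 x [ 8. 12. 13.] y [15. 19. 23. 25. 27.]
-60 3 x [ 7.  7. 11.] y [ 7.  8. 10. 11. 11.]
-50 2 x [ 9. 10. 11.] y [7. 7. 7. 7. 7.]
-40 2 x [ 8.  9. 10.] y [7. 7. 7. 7. 7.]
```

Run:
```python
from h import *
from rig import r
f=r.grab_frame("scene");s=r.state();t,R=cur(s)
K=np.array([[f["fx"],0,f["cx"]],[0,f["fy"],f["cy"]],[0,0,1.]])
a=[t+R.apply([0,0,-d/1000]) for d in(0,20,40,60,80)]
q=cv2.projectPoints(np.array(a),np.array(f["rvec"]),np.array(f["tvec"]),K,None)[0].reshape(-1,2)
im=cv2.resize(cv2.cvtColor(f["pixels"][120:240,230:350],cv2.COLOR_RGB2BGR),None,fx=5,fy=5,interpolation=cv2.INTER_NEAREST)
im=cv2.convertScaleAbs(im,alpha=1.6)
for x in q:cv2.circle(im,tuple(int(v) for v in (x+.5-[230,120])*5),3,(0,0,255),-1)
cv2.imwrite("pics/s3.png",im);print(q.round(1))
```

```text
[[288.8 170.2]
 [287.2 164.1]
 [285.5 157.9]
 [283.8 151.6]
 [282.1 145.2]]
```

View pics/s3.png

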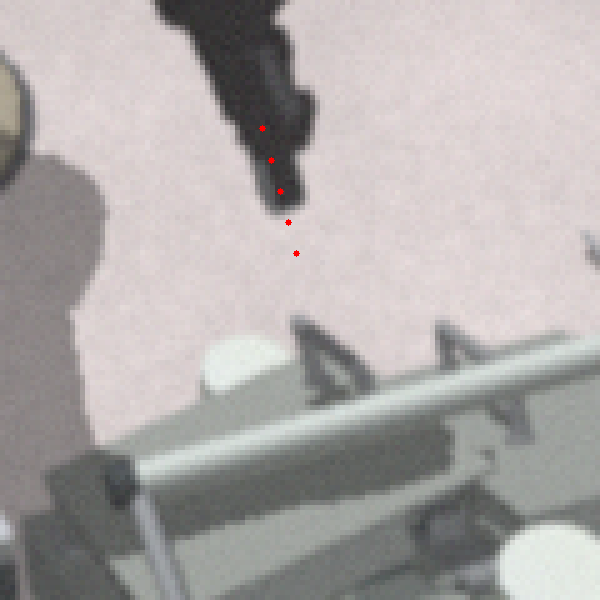

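The picture shows the closed fingertips ending at about (285,211). That is about 27 mm short of the reported TCP at (296,253), so I'll correct by that amount.

```bash
sed -i 's/g=.019/g=.046/' h.py
python3 - <<'E'
from h import *
plan([(pose(90,-14,150,9,12,roll=180),10,.7)])
E
```

```text
t 5.95 grasp uvn [118.1 -31.2 196. ] tool axes in uvn x [0.02 0.99 0.15] z [-0.26  0.15 -0.95] F(uvn) [-0.2  0.2  0.6] w 0.0 q [ 0.77  0.32 -1.24  2.2   0.58  0.59 -0.97]
[[[0.1,-0.1,0.5],[0,0,-9],0.7],[[0.1,-0.1,0.6],[-0.5,-0.5,-9.5],0.7],[[0.1,-0.1,0.5],[0,0,-9],0.7],[[0.2,-0.1,0.5],[-0.5,-0.5,-9],0.7],[[0.2,0,0.6],[0,0,-9],0.7],[[0.1,-0.1,0.5],[-0.5,-0.5,-9.5],0.7],[[0.2,0,0.5],[0,0,-9],0.7],[[0.2,0.1,0.6],[0,-0.5,-9],0.7],[[0.1,0,0.5],[-0.5,0,-9.5],0.7],[[0.2,0.1,0.5],[0,-0.5,-9],0.7]]
10 rows; end err mm [-0.1  0.   0.4]
```

Request:
{"api": "step_arm", "payload": {"targets": [[[0.1,-0.1,0.5],[0,0,-9],0.7],[[0.1,-0.1,0.6],[-0.5,-0.5,-9.5],0.7],[[0.1,-0.1,0.5],[0,0,-9],0.7],[[0.2,-0.1,0.5],[-0.5,-0.5,-9],0.7],[[0.2,0,0.6],[0,0,-9],0.7],[[0.1,-0.1,0.5],[-0.5,-0.5,-9.5],0.7],[[0.2,0,0.5],[0,0,-9],0.7],[[0.2,0.1,0.6],[0,-0.5,-9],0.7],[[0.1,0,0.5],[-0.5,0,-9.5],0.7],[[0.2,0.1,0.5],[0,-0.5,-9],0.7]]}}

```text
time_s: 7.2
tcp_pos: [0.4948, 0.0901, 0.2067]
eef_rot: [0.138, 2.808, 0.167]
wrist_force: [0.3, 0.1, -0.7]
width: 0.702
```

Run:
```python
from h import *
plan([(pose(90,-14,102,9,12,roll=180),7,.7)])
```

```text
t 7.2 grasp uvn [ 90.1 -13.9 150.1] tool axes in uvn x [-0.98 -0.04  0.2 ] z [-0.21  0.15 -0.97] F(uvn) [-0.1  0.1 -0.7] w 0.7 q [ 0.66  0.45 -1.27  2.3   1.06  0.58  0.1 ]
[[[-0.1,-0.1,0.7],[0,0,0],0.7],[[-0.2,-0.1,0.6],[0,0,0],0.7],[[-0.1,-0.1,0.7],[0,0,0],0.7],[[-0.2,-0.1,0.7],[0,0,0],0.7],[[-0.1,-0.1,0.6],[0,0,0],0.7],[[-0.1,-0.1,0.7],[0,0,0],0.7],[[-0.2,-0.1,0.6],[0,0,0.5],0.7]]
7 rows; end err mm [0.2 0.2 0.6]
```

Request:
{"api": "step_arm", "payload": {"targets": [[[-0.1,-0.1,0.7],[0,0,0],0.7],[[-0.2,-0.1,0.6],[0,0,0],0.7],[[-0.1,-0.1,0.7],[0,0,0],0.7],[[-0.2,-0.1,0.7],[0,0,0],0.7],[[-0.1,-0.1,0.6],[0,0,0],0.7],[[-0.1,-0.1,0.7],[0,0,0],0.7],[[-0.2,-0.1,0.6],[0,0,0.5],0.7],[[0,0,0],[0,0,0],0],[[0,0,0],[0,0,0],0],[[0,0,0],[0,0,0],0]], "squeeze": 40}}

```text
time_s: 8.45
tcp_pos: [0.5186, 0.0866, 0.1657]
eef_rot: [0.151, 2.808, 0.169]
wrist_force: [0.7, 1.0, 0.6]
width: 0.094
```

```bash
python3 tip.py
```

```text
t 8.45 grasp uvn [ 90.4 -13.6 102.5] tool axes in uvn x [-0.98 -0.03  0.21] z [-0.21  0.15 -0.97] F(uvn) [0.8 1.1 0.2] w 0.09 q [ 0.56  0.53 -1.14  2.31  1.24  0.56 -0.06]
scene 666
-110 100 x [-21. -13.   8.] y [-51. -17.   8.  41.  55.]
-100 84 x [-19. -12.  11.] y [-44. -17.   8.  35.  44.]
-90 107 x [-16. -10.   9.] y [-39. -19.   7.  26.  41.]
-80 57 x [-18. -11.   7.] y [-32. -16.   7.  17.  35.]
-70 42 x [-15.  -8.   6.] y [-18.  -8.   5.   9.  17.]
-60 39 x [-15.  -7.   4.] y [-17. -11.  -2.   9.  18.]
-50 57 x [-39. -10.   2.] y [-17.  -9.  -2.   5.  17.]
-40 20 x [-19. -11.  11.] y [-9. -7.  1.  7. 12.]
-30 1 x [2. 2. 2.] y [-9. -9. -9. -9. -9.]
-10 2 x [37. 38. 39.] y [-3. -2. -1. -1. -0.]
0 79 x [-10.  13.  38.] y [-51. -18.  -2.   5.  28.]
10 78 x [21. 31. 39.] y [-73. -49. -25.  -6.  16.]
top 964
-110 45 x [-18. -11.  -2.] y [-50. -39.  11.  38.  50.]
-100 40 x [-13. -11.  -0.] y [-42. -31.  28.  33.  46.]
-90 34 x [-14. -11.   2.] y [-34. -26.  22.  29.  37.]
-80 10 x [-13. -12.  -8.] y [-15.  -1.   9.  14.  30.]
-70 8 x [-12. -12. -10.] y [-9. -7. -6.  5.  5.]
-60 18 x [-39. -11.  -5.] y [-16.  -7.   3.  12.  18.]
-50 65 x [-38. -16.  -3.] y [-12.  -2.   0.   3.  12.]
-40 3 x [-18. -11.  -8.] y [ 3.  6.  9. 10. 11.]
-20 7 x [-40. -39. -34.] y [-55. -43. -24.   8.  24.]
-10 441 x [-39. -24.   1.] y [-73. -52. -28.   6.  25.]
0 290 x [-21.   1.  19.] y [-73. -58. -40. -18.  26.]
10 3 x [13. 15. 15.] y [-73. -54. -33. -30. -28.]
```

```bash
cat >> h.py <<'E'
def arc(th0,th1,phi0,k,n,side=-1,u=90,g=.0355,tau=12,roll=180,op=0,h=(168,66)):
    """one leg per row along the leaf's arc, deg; side -1 active, +1 passive"""
    L=[]
    for i in range(1,n+1):
        th=th0+(th1-th0)*i/n;a=np.radians(th)+np.arctan2(h[1],h[0]);R=np.hypot(*h)
        L.append((pose(u,side*(168-R*np.cos(a)),R*np.sin(a),-side*(phi0+k*(th-th0)),tau,g=g,roll=roll),1,op))
    return L
E
python3 - <<'E'
from h import *
plan(arc(9.3,100,9,.6,20))
E
```

```text
t 8.55 grasp uvn [ 90.4 -13.5 102.5] tool axes in uvn x [-0.98 -0.03  0.21] z [-0.21  0.15 -0.97] F(uvn) [ 0.6 -1.6  0.5] w 0.09 q [ 0.56  0.53 -1.14  2.31  1.24  0.56 -0.06]
[[[0.1,-0.5,-1.3],[-3,0,-1],0],[[0.3,-0.5,-1.3],[-2.5,0,-0.5],0],[[0.2,-0.5,-1.2],[-2.5,0,-0.5],0],[[0.3,-0.5,-1.2],[-3,0,-0.5],0],[[0.2,-0.6,-1.2],[-2.5,0,-0.5],0],[[0.3,-0.6,-1.2],[-2.5,0,-0.5],0],[[0.2,-0.6,-1.2],[-3,0,-0.5],0],[[0.3,-0.7,-1.1],[-2.5,0,-1],0],[[0.2,-0.7,-1.1],[-2.5,0,-0.5],0],[[0.2,-0.8,-1.1],[-3,0,-0.5],0]]
[[[0.3,-0.8,-1],[-2.5,0,-0.5],0],[[0.2,-0.8,-1],[-2.5,0,-0.5],0],[[0.2,-0.9,-1],[-3,0,-0.5],0],[[0.2,-0.9,-0.9],[-2.5,0,-0.5],0],[[0.2,-0.9,-0.9],[-2.5,0,-0.5],0],[[0.2,-0.9,-0.9],[-3,0,-1],0],[[0.1,-1,-0.9],[-2.5,0,-0.5],0],[[0.2,-1,-0.8],[-2.5,0,-0.5],0],[[0.2,-1,-0.8],[-3,0,-0.5],0],[[0.1,-1.1,-0.7],[-2.5,0,-0.5],0]]
20 rows; end err mm [ 0.3 -0.   0.2]
```

Request:
{"api": "step_arm", "payload": {"targets": [[[0.1,-0.5,-1.3],[-3,0,-1],0],[[0.3,-0.5,-1.3],[-2.5,0,-0.5],0],[[0.2,-0.5,-1.2],[-2.5,0,-0.5],0],[[0.3,-0.5,-1.2],[-3,0,-0.5],0],[[0.2,-0.6,-1.2],[-2.5,0,-0.5],0],[[0.3,-0.6,-1.2],[-2.5,0,-0.5],0],[[0.2,-0.6,-1.2],[-3,0,-0.5],0],[[0.3,-0.7,-1.1],[-2.5,0,-1],0],[[0.2,-0.7,-1.1],[-2.5,0,-0.5],0],[[0.2,-0.8,-1.1],[-3,0,-0.5],0]], "squeeze": 60}}

```text
time_s: 9.8
tcp_pos: [0.459, 0.002, 0.2426]
eef_rot: [-0.107, 2.69, 0.781]
wrist_force: [-3.4, 5.4, -6.4]
width: 0.083
```

Run:
```python
from h import *
from rig import r
show(r.state(),g=.0355)
f=r.grab_frame("top");U=box2uvn(w2b(cloud(f),np.load("p.npy")))*1000
m=(U[:,0]>10)&(U[:,0]<230)&(U[:,1]>-165)&(U[:,1]<-60)&(U[:,2]>5)&(U[:,2]<130)
print(m.sum(),np.degrees(np.arctan(np.polyfit(U[m,1],U[m,2],1)[0])))
plan(arc(54.6,100,36,.6,10))
```

```text
t 9.8 grasp uvn [  87.6 -120.   175.4] tool axes in uvn x [-0.98 -0.13  0.17] z [-0.21  0.57 -0.79] F(uvn) [-6.8  4.8 -3.5] w 0.08 q [ 1.27  0.53 -1.28  2.29 -0.22  0.41  1.95]
1606 52.91007339794905
t 9.85 grasp uvn [  89.8 -127.6  183.6] tool axes in uvn x [-0.98 -0.13  0.17] z [-0.21  0.58 -0.79] F(uvn) [-0.3  4.5 31.2] w 0.08 q [ 1.28  0.54 -1.28  2.29 -0.23  0.41  1.96]
[[[0,-1,-1.2],[-2.5,-0.5,-0.5],0],[[0.2,-0.9,-1.1],[-2.5,0,-0.5],0],[[0.2,-0.8,-0.9],[-3,0,-0.5],0],[[0.2,-0.9,-1],[-2.5,0,-1],0],[[0.2,-1,-0.9],[-2.5,0,-0.5],0],[[0.2,-0.9,-0.9],[-3,0,-0.5],0],[[0.2,-1,-0.8],[-2.5,0,-0.5],0],[[0.1,-1,-0.8],[-2.5,0,-0.5],0],[[0.2,-1,-0.8],[-3,0,-0.5],0],[[0.2,-1.1,-0.7],[-2.5,0,-0.5],0]]
10 rows; end err mm [-0.3  0.1 -0.3]
```

Run:
```python
from h import *
from rig import r
for i in range(3):
    f=r.grab_frame("top");U=box2uvn(w2b(cloud(f),np.load("p.npy")))*1000
    show(r.state(),g=.0355)
    m=(U[:,0]>10)&(U[:,0]<230)&(U[:,1]>-165)&(U[:,1]<-60)&(U[:,2]>5)&(U[:,2]<130)
    print(m.sum(),np.degrees(np.arctan(np.polyfit(U[m,1],U[m,2],1)[0])))
plan(arc(56,100,36,.8,10))
```

```text
t 9.9 grasp uvn [  87.6 -120.8  175.3] tool axes in uvn x [-0.98 -0.13  0.17] z [-0.22  0.57 -0.79] F(uvn) [-1.8  3.6 17.3] w 0.08 q [ 1.27  0.54 -1.28  2.29 -0.22  0.41  1.95]
1577 53.07058564743954
t 9.95 grasp uvn [  87.6 -120.4  175.3] tool axes in uvn x [-0.98 -0.13  0.17] z [-0.22  0.57 -0.79] F(uvn) [-2.4  3.5 15.9] w 0.08 q [ 1.27  0.53 -1.28  2.29 -0.22  0.41  1.95]
1586 53.00660482823477
t 10.0 grasp uvn [  87.6 -120.2  175.2] tool axes in uvn x [-0.98 -0.13  0.17] z [-0.22  0.57 -0.79] F(uvn) [-2.9  2.8 16.1] w 0.08 q [ 1.27  0.53 -1.28  2.29 -0.22  0.41  1.95]
1604 52.98545851139709
t 10.0 grasp uvn [  89.8 -126.2  183.5] tool axes in uvn x [-0.98 -0.13  0.17] z [-0.22  0.57 -0.79] F(uvn) [-2.9  2.8 16.1] w 0.08 q [ 1.27  0.53 -1.28  2.29 -0.22  0.41  1.95]
[[[0.1,-1.4,-1.6],[-3.5,-0.5,-0.5],0],[[0.2,-0.7,-1],[-3.5,0,-1],0],[[0.2,-0.8,-0.9],[-3.5,0,-0.5],0],[[0.2,-0.8,-1],[-3.5,0,-1],0],[[0.2,-0.8,-0.9],[-3.5,0,-0.5],0],[[0.2,-0.8,-0.9],[-3.5,0,-1],0],[[0.2,-0.8,-0.9],[-3,0,-0.5],0],[[0.1,-0.9,-0.9],[-3.5,0,-1],0],[[0.2,-0.8,-0.9],[-3.5,0,-0.5],0],[[0.2,-0.9,-0.8],[-3.5,0,-1],0]]
10 rows; end err mm [0.  0.3 0.1]
```

Run:
```python
from h import *
plan(arc(54.6,101,36,.3,10))
```

```text
t 10.0 grasp uvn [  89.8 -126.2  183.5] tool axes in uvn x [-0.98 -0.13  0.17] z [-0.22  0.57 -0.79] F(uvn) [-2.9  2.8 16.1] w 0.08 q [ 1.27  0.53 -1.28  2.29 -0.22  0.41  1.95]
[[[0,-1.2,-1.3],[-1.5,-0.5,-0.5],0],[[0.2,-1,-1.1],[-1.5,0,0],0],[[0.2,-1,-0.9],[-1,0,-0.5],0],[[0.2,-1.1,-0.9],[-1.5,0,0],0],[[0.2,-1.1,-0.8],[-1.5,0,-0.5],0],[[0.2,-1.2,-0.7],[-1.5,0,0],0],[[0.1,-1.2,-0.7],[-1,0,-0.5],0],[[0.1,-1.2,-0.6],[-1.5,0,-0.5],0],[[0.1,-1.3,-0.5],[-1.5,0,0],0],[[0.1,-1.3,-0.5],[-1,0,-0.5],0]]
10 rows; end err mm [ 0.3 -0.1  0.1]
```

Request:
{"api": "step_arm", "payload": {"targets": [[[0,-1.2,-1.3],[-1.5,-0.5,-0.5],0],[[0.2,-1,-1.1],[-1.5,0,0],0],[[0.2,-1,-0.9],[-1,0,-0.5],0],[[0.2,-1.1,-0.9],[-1.5,0,0],0],[[0.2,-1.1,-0.8],[-1.5,0,-0.5],0],[[0.2,-1.2,-0.7],[-1.5,0,0],0],[[0.1,-1.2,-0.7],[-1,0,-0.5],0],[[0.1,-1.2,-0.6],[-1.5,0,-0.5],0],[[0.1,-1.3,-0.5],[-1.5,0,0],0],[[0.1,-1.3,-0.5],[-1,0,-0.5],0]]}}

```text
time_s: 11.25
tcp_pos: [0.4449, -0.1368, 0.2289]
eef_rot: [-0.23, 2.569, 1.08]
wrist_force: [-9.0, -0.4, 10.1]
width: 0.078
```

```bash
cat > leaf.py <<'E'
from h import *
from rig import r
show(r.state(),g=.0355)
import sys
sg=-1 if sys.argv[1]=="a" else 1
for nm in("top","scene"):
    f=r.grab_frame(nm);U=box2uvn(w2b(cloud(f),np.load("p.npy")))*1000
    V=U[:,1]*sg
    # edge/face points of the leaf near radius 60..190
    m=(U[:,0]>150)&(U[:,0]<238)&(V>110)&(V<240)&(U[:,2]>45)&(U[:,2]<185)
    if m.sum()>20:
        a=np.degrees(np.arctan2(U[m,2],168-V[m]));print(nm,m.sum(),np.percentile(a,[5,25,50,75,95]).round(1))
        c=np.polyfit(U[m,2],V[m],1);print("  tilt of fit",(90+np.degrees(np.arctan(c[0]))).round(1),"offset at n=0",c[1].round(1))
E
python3 leaf.py a
```

```text
t 11.25 grasp uvn [  87.7 -265.5  153.8] tool axes in uvn x [-0.98 -0.16  0.13] z [-0.21  0.75 -0.63] F(uvn) [-2.6 -1.8 13.1] w 0.08 q [ 1.49  0.82 -1.22  2.08 -0.16  0.77  2.25]
top 801 [101.8 105.4 108.8 109.9 114.2]
  tilt of fit 105.2 offset at n=0 175.5
scene 463 [103.2 106.7 110.6 114.1 122. ]
  tilt of fit 104.7 offset at n=0 180.2
```

Run:
```python
from h import *
from rig import r
t,R=cur(r.state());G=.027
plan([((t,R),2,.5),((t-R.as_matrix()[:,2]*.07,R),3,.5),(pose(110,-255,290,30,12,g=G,roll=180),6,.3),(pose(170,-120,290,12,12,g=G,roll=180),4,0),(pose(214,4,200,0,6,g=G,roll=180),5,0)])
```

```text
t 11.35 grasp uvn [  91.4 -275.8  158.5] tool axes in uvn x [-0.98 -0.16  0.13] z [-0.21  0.75 -0.63] F(uvn) [ -9.  -15.8  18. ] w 0.08 q [ 1.49  0.82 -1.21  2.08 -0.15  0.77  2.25]
[[[0,0,0],[0,0,0],0.5],[[0,0,0],[0,0,0],0.5],[[0,0,-2.3],[0,0,0],0.5],[[0,0,-2.4],[0,0,0],0.5],[[0,0,-2.3],[0,0,0],0.5],[[-0.1,1.7,-0.4],[3,0,0.5],0.3],[[0,1.8,-0.4],[3.5,0,1],0.3],[[0,1.7,-0.6],[3,0,0.5],0.3],[[0,1.6,-0.6],[3.5,0,0.5],0.3],[[0,1.6,-0.8],[3,0,1],0.3]]
[[[0,1.6,-0.8],[3,0,0.5],0.3],[[-1.8,2.7,1.3],[4.5,0,1],0],[[-1.8,2.9,1.1],[4.5,0,1],0],[[-1.7,2.9,0.9],[4.5,0,1],0],[[-1.6,3,0.6],[4.5,0,1],0],[[-1.4,2,2],[2.5,-1,0.5],0],[[-1.3,2,2],[2,-1.5,0],0],[[-1.3,2.1,1.9],[2.5,-1,0.5],0],[[-1.2,2.3,1.9],[2.5,-1,0.5],0],[[-1.2,2.3,1.7],[2,-1.5,0],0]]
20 rows; end err mm [0.1 0.3 0.3]
```

Request:
{"api": "step_arm", "payload": {"targets": [[[0,0,0],[0,0,0],0.5],[[0,0,0],[0,0,0],0.5],[[0,0,-2.3],[0,0,0],0.5],[[0,0,-2.4],[0,0,0],0.5],[[0,0,-2.3],[0,0,0],0.5],[[-0.1,1.7,-0.4],[3,0,0.5],0.3],[[0,1.8,-0.4],[3.5,0,1],0.3],[[0,1.7,-0.6],[3,0,0.5],0.3],[[0,1.6,-0.6],[3.5,0,0.5],0.3],[[0,1.6,-0.8],[3,0,1],0.3]]}}

```text
time_s: 12.6
tcp_pos: [0.4058, -0.1399, 0.3455]
eef_rot: [-0.074, 2.698, 0.715]
wrist_force: [0.1, -0.2, 1.2]
width: 0.302
```

Request:
{"api": "step_arm", "payload": {"targets": [[[0,1.6,-0.8],[3,0,0.5],0.3],[[-1.8,2.7,1.3],[4.5,0,1],0],[[-1.8,2.9,1.1],[4.5,0,1],0],[[-1.7,2.9,0.9],[4.5,0,1],0],[[-1.6,3,0.6],[4.5,0,1],0],[[-1.4,2,2],[2.5,-1,0.5],0],[[-1.3,2,2],[2,-1.5,0],0],[[-1.3,2.1,1.9],[2.5,-1,0.5],0],[[-1.2,2.3,1.9],[2.5,-1,0.5],0],[[-1.2,2.3,1.7],[2,-1.5,0],0]]}}

```text
time_s: 13.85
tcp_pos: [0.5664, 0.0803, 0.336]
eef_rot: [0.205, 2.722, -0.028]
wrist_force: [0.1, -1.0, 0.2]
width: -0.001
```

```bash
python3 - <<'E'
from h import *
from rig import r
import subprocess
plan([(pose(214,4,120,0,2,g=.027,roll=180),6,0),(pose(214,4,60,0,2,g=.027,roll=180),4,0)])
f=r.grab_frame("top");cv2.imwrite("pics/t4.png",cv2.resize(cv2.convertScaleAbs(cv2.cvtColor(f["pixels"][90:290,140:380],cv2.COLOR_RGB2BGR),alpha=1.6),None,fx=3,fy=3))
U=box2uvn(w2b(cloud(f),np.load("p.npy")))*1000
m=(U[:,0]>165)&(U[:,0]<215)&(U[:,1]>-10)&(U[:,1]<20)&(U[:,2]>14)&(U[:,2]<30);print("lug",m.sum(),np.percentile(U[m],[5,50,95],axis=0).round(1) if m.sum() else"")
E
python3 leaf.py a
```

```text
t 13.85 grasp uvn [212.9  -6.  227.2] tool axes in uvn x [-0.99 -0.01  0.11] z [-0.11  0.01 -0.99] F(uvn) [ 0.3 -1.   0. ] w -0.0 q [ 0.51  0.23 -1.03  2.05  0.66  0.73  0.5 ]
[[[-0.3,0.1,1.5],[0,-0.5,0],0],[[-0.2,0.2,1.4],[0.5,-1,0],0],[[-0.2,0.1,1.5],[0,-0.5,0],0],[[-0.2,0.2,1.4],[0,-1,0],0],[[-0.2,0.1,1.5],[0,-0.5,0.5],0],[[-0.1,0.2,1.5],[0.5,-1,0],0],[[-0.1,0,1.5],[0,0,0],0],[[0,0,1.5],[0,0,0],0],[[-0.1,0,1.5],[0,0,0],0],[[0,0,1.5],[0,0,0],0]]
10 rows; end err mm [-0.2  0.2 -0.4]
lug 52 [[182.2  -5.3  16.6]
 [188.8   3.6  22. ]
 [193.9  13.3  24.8]]
t 13.9 grasp uvn [211.4   0.5 216.4] tool axes in uvn x [-0.99 -0.01  0.11] z [-0.11  0.02 -0.99] F(uvn) [0.1 3.9 1.6] w 0.0 q [ 0.5   0.23 -1.03  2.05  0.67  0.73  0.49]
top 852 [102.9 106.7 109.9 111.1 122.7]
  tilt of fit 104.9 offset at n=0 179.4
scene 453 [103.  106.6 110.4 114.1 122.6]
  tilt of fit 104.0 offset at n=0 181.6
```

View pics/t4.png

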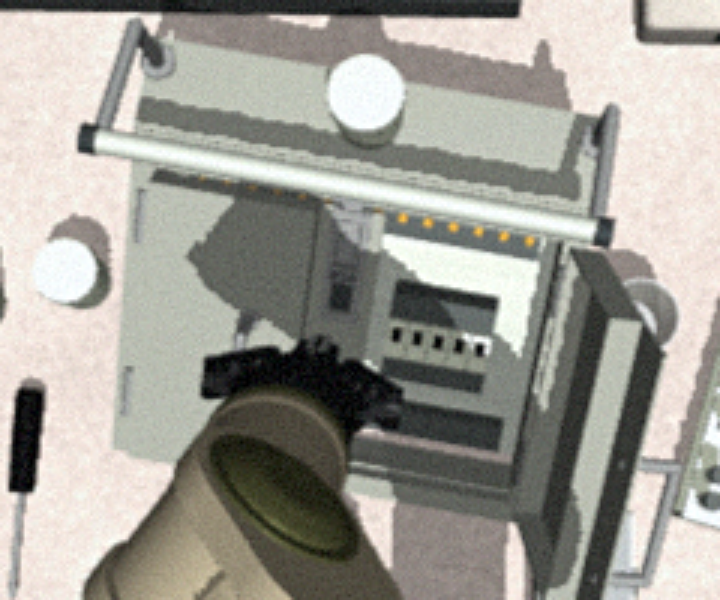

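The picture shows the active leaf standing open at right (about (600,400)). The bolt lug is at about (340,295), clear of the hand, and the bystanders are untouched. I'll descend now.

Request:
{"api": "step_arm", "payload": {"targets": [[[-0.3,0.1,1.5],[0,-0.5,0],0],[[-0.2,0.2,1.4],[0.5,-1,0],0],[[-0.2,0.1,1.5],[0,-0.5,0],0],[[-0.2,0.2,1.4],[0,-1,0],0],[[-0.2,0.1,1.5],[0,-0.5,0.5],0],[[-0.1,0.2,1.5],[0.5,-1,0],0],[[-0.1,0,1.5],[0,0,0],0],[[0,0,1.5],[0,0,0],0],[[-0.1,0,1.5],[0,0,0],0],[[0,0,1.5],[0,0,0],0]]}}

```text
time_s: 15.25
tcp_pos: [0.6447, 0.0738, 0.2101]
eef_rot: [0.221, 2.644, -0.056]
wrist_force: [0.5, 0.6, 0.7]
width: 0.001
```

```bash
python3 tip.py | head -14
python3 - <<'E'
from h import *
plan([(pose(214,4,12,0,2,g=.027,roll=180),10,0)])
E
```

```text
t 15.25 grasp uvn [214.2   0.8  79.2] tool axes in uvn x [-1.    0.01  0.03] z [-0.03 -0.   -1.  ] F(uvn) [0.7 0.7 0.4] w 0.0 q [ 0.23  0.45 -0.76  2.13  1.25  0.6  -0.06]
scene 699
-110 116 x [-22. -12.   9.] y [-50. -15.   6.  39.  53.]
-100 108 x [-18. -11.  12.] y [-42. -15.   6.  33.  43.]
-90 125 x [-16. -11.  10.] y [-32. -14.   5.  25.  37.]
-80 49 x [-15. -10.   4.] y [-26. -12.   4.  20.  32.]
-60 3 x [-14. -12. -10.] y [0. 1. 2. 3. 4.]
-50 39 x [-13.  -9.  -1.] y [-12.  -6.  -1.   7.  15.]
-40 21 x [-13.  -9.   0.] y [-10.  -6.  -2.   3.  11.]
0 182 x [-30.   2.  37.] y [30. 41. 52. 63. 74.]
10 56 x [-30. -19.  38.] y [-2. 31. 34. 59. 73.]
top 685
-110 70 x [-18. -12.  -2.] y [-49. -36.   4.  35.  46.]
-100 51 x [-13. -11.   1.] y [-45. -30. -21.  30.  43.]
t 15.35 grasp uvn [213.5   0.6  78.4] tool axes in uvn x [-1.    0.01  0.04] z [-0.04 -0.   -1.  ] F(uvn) [ 0.5 -0.6  1.1] w -0.0 q [ 0.23  0.45 -0.75  2.13  1.25  0.6  -0.06]
[[[0,0,0.5],[0,0,0],0],[[-0.1,0.1,0.4],[0,0,0],0],[[0,0,0.5],[0,0,0],0],[[0,0.1,0.5],[0,0,0],0],[[0,0,0.5],[0,0,0],0],[[-0.1,0,0.4],[0,0,0],0],[[0,0.1,0.5],[0,0,0],0],[[0,0,0.5],[0,0,-0.5],0],[[-0.1,0,0.5],[0,0,0],0],[[0,0.1,0.4],[-0.5,0,0],0]]
10 rows; end err mm [-0.1  0.1  0.3]
```

Request:
{"api": "step_arm", "payload": {"targets": [[[0,0,0.5],[0,0,0],0],[[-0.1,0.1,0.4],[0,0,0],0],[[0,0,0.5],[0,0,0],0],[[0,0.1,0.5],[0,0,0],0],[[0,0,0.5],[0,0,0],0],[[-0.1,0,0.4],[0,0,0],0],[[0,0.1,0.5],[0,0,0],0],[[0,0,0.5],[0,0,-0.5],0],[[-0.1,0,0.5],[0,0,0],0],[[0,0.1,0.4],[-0.5,0,0],0]]}}

```text
time_s: 16.6
tcp_pos: [0.6699, 0.076, 0.1694]
eef_rot: [0.203, 2.645, -0.046]
wrist_force: [0.0, -0.2, 0.4]
width: 0.004
```

Run:
```python
from h import *
from rig import r
show(r.state(),g=.027)
plan([(pose(177,4,12,0,2,g=.027,roll=180),10,0)])
```

```text
t 16.6 grasp uvn [214.5   6.6  12.7] tool axes in uvn x [-1.   -0.    0.03] z [-0.03  0.01 -1.  ] F(uvn) [ 0.2 -0.2  0.3] w 0.0 q [ 0.19  0.54 -0.71  2.12  1.39  0.58 -0.16]
t 16.6 grasp uvn [215.1   6.5  31.7] tool axes in uvn x [-1.   -0.    0.03] z [-0.03  0.01 -1.  ] F(uvn) [ 0.2 -0.2  0.3] w 0.0 q [ 0.19  0.54 -0.71  2.12  1.39  0.58 -0.16]
[[[0.4,0,0],[0,0,0],0],[[0.3,-0.1,0],[0,0,0],0],[[0.4,0,0.1],[0,0,0],0],[[0.4,0,0],[0,0,0],0],[[0.4,0,0],[0,0,0],0],[[0.3,-0.1,0],[0,0,0],0],[[0.4,0,0],[0.5,0,0],0],[[0.4,0,0.1],[0,0,0],0],[[0.4,0,0],[0,0,0.5],0],[[0.3,-0.1,0],[0,0,0],0]]
10 rows; end err mm [ 0.3 -0.4  0.2]
```

Request:
{"api": "step_arm", "payload": {"targets": [[[0.4,0,0],[0,0,0],0],[[0.3,-0.1,0],[0,0,0],0],[[0.4,0,0],[0,0,0],0],[[0.4,0,0],[0,0,0],0],[[0.4,0,0],[0,0,0],0],[[0.3,-0.1,0],[0,0,0],0],[[0.4,0,0],[0,0,0],0],[[0.2,0,0],[0,0,0],0],[[0,0,0],[0,0,0],0],[[0,0,0],[0,0,0],0]]}}

```text
time_s: 17.85
tcp_pos: [0.6446, 0.078, 0.1565]
eef_rot: [0.202, 2.646, -0.046]
wrist_force: [1.6, 1.9, 3.0]
width: -0.002
```

Run:
```python
from h import *
from rig import r
show(r.state(),g=.027)
for nm in("scene","top"):
    f=r.grab_frame(nm);U=box2uvn(w2b(cloud(f),np.load("p.npy")))*1000
    m=(U[:,0]>150)&(U[:,0]<182)&(U[:,1]>-10)&(U[:,1]<20)&(U[:,2]>12)&(U[:,2]<30);print("lug",m.sum(),np.percentile(U[m],[5,50,95],axis=0).round(1) if m.sum() else"")
```

```text
t 17.85 grasp uvn [186.2   4.6  14.1] tool axes in uvn x [-1.   -0.01  0.03] z [-0.03  0.01 -1.  ] F(uvn) [2.6 2.1 2. ] w -0.0 q [ 0.18  0.53 -0.71  2.18  1.48  0.58 -0.28]
lug 9 [[169.   -5.7  13.4]
 [175.5  -4.5  15.2]
 [178.6  -0.   19.3]]
lug 0
```

Request:
{"api": "step_arm", "payload": {"targets": [[[0.1,0,0],[0,0,0],0],[[0.1,0,0],[0,0,0],0],[[0.1,0,0],[0,0,0],0],[[0,0,0],[0,0,0],0],[[0,0,0],[0,0,0],0],[[0,0,0],[0,0,0],0],[[0,0,0],[0,0,0],0],[[0,0,0],[0,0,0],0],[[0,0,0],[0,0,0],0],[[0,0,0],[0,0,0],0]]}}

```text
time_s: 19.2
tcp_pos: [0.6423, 0.0781, 0.1552]
eef_rot: [0.203, 2.645, -0.046]
wrist_force: [1.2, 2.8, 3.2]
width: -0.0
```

Run:
```python
from h import *
from rig import r
show(r.state(),g=.027)
plan([(pose(196,4,16,0,2,g=.027,roll=180),2,0),(pose(214,10,130,0,6,g=.027,roll=180),5,0),(pose(130,60,170,-5,12,g=.027,roll=180),3,.7)])
```

```text
t 19.2 grasp uvn [183.5   4.3  14.2] tool axes in uvn x [-1.   -0.    0.03] z [-0.03  0.01 -1.  ] F(uvn) [2.2 2.9 2.4] w -0.0 q [ 0.18  0.53 -0.71  2.19  1.49  0.58 -0.3 ]
t 19.2 grasp uvn [184.1   4.2  33.2] tool axes in uvn x [-1.   -0.    0.03] z [-0.03  0.01 -1.  ] F(uvn) [2.2 2.9 2.4] w -0.0 q [ 0.18  0.53 -0.71  2.19  1.49  0.58 -0.3 ]
[[[-0.6,0,-0.1],[0,0,0],0],[[-0.6,-0.1,-0.1],[0.5,0,0.5],0],[[-0.3,0.1,-2.3],[0,1,0],0],[[-0.2,0.1,-2.3],[0,0.5,0],0],[[-0.2,0.2,-2.3],[0,1,0],0],[[-0.1,0.1,-2.3],[0,0.5,0],0],[[-0.1,0.1,-2.3],[0,1,0],0],[[3,1.6,-1.1],[1.5,2,0],0.7],[[3.1,1.5,-0.9],[1.5,2,0.5],0.7],[[3.1,1.5,-1],[2,2,0],0.7]]
10 rows; end err mm [-0.7 -0.3  0.2]
```

Request:
{"api": "step_arm", "payload": {"targets": [[[-0.6,0,-0.1],[0,0,0],0],[[-0.6,-0.1,-0.1],[0.5,0,0.5],0],[[-0.3,0.1,-2.3],[0,1,0],0],[[-0.2,0.1,-2.3],[0,0.5,0],0],[[-0.2,0.2,-2.3],[0,1,0],0],[[-0.1,0.1,-2.3],[0,0.5,0],0],[[-0.1,0.1,-2.3],[0,1,0],0],[[3,1.6,-1.1],[1.5,2,0],0.7],[[3.1,1.5,-0.9],[1.5,2,0.5],0.7],[[3.1,1.5,-1],[2,2,0],0.7]]}}

```text
time_s: 20.45
tcp_pos: [0.5218, 0.1503, 0.2617]
eef_rot: [0.273, 2.82, -0.16]
wrist_force: [-0.1, 1.1, 0.3]
width: 0.638
```

Run:
```python
from h import *
from rig import r
show(r.state(),g=.027)
for nm in("scene","top"):
    f=r.grab_frame(nm);U=box2uvn(w2b(cloud(f),np.load("p.npy")))*1000
    m=(U[:,0]>150)&(U[:,0]<210)&(U[:,1]>-10)&(U[:,1]<18)&(U[:,2]>14)&(U[:,2]<30);print("lug",m.sum(),np.percentile(U[m],[5,50,95],axis=0).round(1) if m.sum() else"")
plan([(pose(90,72,140,0,12,g=.0355,roll=180),5,.7),(pose(90,72,69,0,12,g=.0355,roll=180),5,.7)])
```

```text
t 20.45 grasp uvn [128.6  59.1 170.9] tool axes in uvn x [-0.98  0.02  0.21] z [-0.21 -0.09 -0.97] F(uvn) [-0.1  1.1  0.5] w 0.64 q [ 0.15  0.34 -0.92  2.09  0.78  0.87  0.13]
lug 26 [[166.9  -3.7  14.5]
 [173.1   5.9  17.6]
 [177.9  14.8  20. ]]
lug 53 [[163.9  -5.5  16.3]
 [171.    4.   21.3]
 [176.5  13.5  24.8]]
t 20.55 grasp uvn [131.6  63.8 190.5] tool axes in uvn x [-0.98  0.01  0.21] z [-0.21 -0.09 -0.97] F(uvn) [ 0.6  0.4 -0.7] w 0.7 q [ 0.15  0.34 -0.93  2.08  0.78  0.87  0.13]
[[[0.6,0.3,0.9],[-1,0,0],0.7],[[0.6,0.3,1],[-1,0,-0.5],0.7],[[0.6,0.3,0.9],[-1,0,0],0.7],[[0.6,0.3,1],[-1,0,0],0.7],[[0.6,0.2,0.9],[-1,0,-0.5],0.7],[[-0.3,0,1.4],[0,0,0],0.7],[[-0.3,0,1.4],[0,0,0],0.7],[[-0.3,0,1.4],[0,0,0],0.7],[[-0.3,0,1.4],[0,0,0],0.7],[[-0.3,0,1.3],[0,0,0],0.7]]
10 rows; end err mm [ 0.1 -0.4  0.5]
```

Run:
```python
from h import *
plan([(pose(90,72,130,0,12,g=.0405,roll=180),4,.7),(pose(90,72,66,0,12,g=.0405,roll=180),4,.7),(pose(90,72,66,0,12,g=.0405,roll=180),2,0)])
```

```text
t 20.55 grasp uvn [131.6  63.8 190.5] tool axes in uvn x [-0.98  0.01  0.21] z [-0.21 -0.09 -0.97] F(uvn) [ 0.6  0.4 -0.7] w 0.7 q [ 0.15  0.34 -0.93  2.08  0.78  0.87  0.13]
[[[0.7,0.4,1.5],[-1,0,0],0.7],[[0.7,0.4,1.6],[-1.5,0,-0.5],0.7],[[0.7,0.4,1.5],[-1,0,0],0.7],[[0.7,0.3,1.6],[-1.5,0,-0.5],0.7],[[-0.3,0,1.6],[0,0,0],0.7],[[-0.4,0,1.5],[0,0,0],0.7],[[-0.3,0,1.6],[0,0,0],0.7],[[-0.3,0,1.5],[0,0,0],0.7],[[0,0,0],[0,0,0],0],[[0,0,0],[0,0,0],0]]
10 rows; end err mm [-0.4 -0.3  0.2]
```

Request:
{"api": "step_arm", "payload": {"targets": [[[0.7,0.4,1.5],[-1,0,0],0.7],[[0.7,0.4,1.6],[-1.5,0,-0.5],0.7],[[0.7,0.4,1.5],[-1,0,0],0.7],[[0.7,0.3,1.6],[-1.5,0,-0.5],0.7],[[-0.3,0,1.6],[0,0,0],0.7],[[-0.4,0,1.5],[0,0,0],0.7],[[-0.3,0,1.6],[0,0,0],0.7],[[-0.3,0,1.5],[0,0,0],0.7],[[0,0,0],[0,0,0],0.7],[[0,0,0],[0,0,0],0.7]]}}

```text
time_s: 21.8
tcp_pos: [0.5491, 0.1581, 0.1388]
eef_rot: [0.226, 2.819, -0.038]
wrist_force: [-0.8, 0.0, 0.7]
width: 0.7
```

Run:
```python
from h import *
from rig import r
show(r.state(),g=.0405)
t,R=cur(r.state())
plan([((t,R),4,0)]+arc(0,27,0,.6,6,side=1,g=.0405,h=(96,66)))
```

```text
t 21.8 grasp uvn [92.1 68.8 65. ] tool axes in uvn x [-0.98  0.    0.21] z [-0.21 -0.   -0.98] F(uvn) [-0.3 -0.1  1. ] w 0.7 q [ 0.05  0.52 -0.77  2.21  1.15  0.63 -0.19]
t 21.8 grasp uvn [93.3 68.8 70.4] tool axes in uvn x [-0.98  0.    0.21] z [-0.21 -0.   -0.98] F(uvn) [-0.3 -0.1  1. ] w 0.7 q [ 0.05  0.52 -0.77  2.21  1.15  0.63 -0.19]
[[[0,0,0],[0,0,0],0],[[0,0,0],[0,0,0],0],[[0,0,0],[0,0,0],0],[[0,0,0],[0,0,0],0],[[0.4,0.7,-0.8],[2.5,0,0.5],0],[[0.1,0.4,-0.7],[2.5,0,0.5],0],[[0.2,0.4,-0.7],[3,0,0.5],0],[[0.1,0.4,-0.6],[2.5,0,0.5],0],[[0.2,0.5,-0.7],[2.5,0,1],0],[[0.1,0.4,-0.6],[3,0,0.5],0]]
10 rows; end err mm [-0.2 -0.3 -0. ]
```

Request:
{"api": "step_arm", "payload": {"targets": [[[0,0,0],[0,0,0],0],[[0,0.1,0],[0,0,0],0],[[0,0.1,0],[0,0,0],0],[[0,0.1,0],[0,0,0],0],[[0.2,0.4,-0.8],[2.5,0,0.5],0],[[0.1,0.4,-0.7],[2.5,0,0.5],0],[[0.2,0.4,-0.7],[3,0,0.5],0],[[0.1,0.4,-0.6],[2.5,0,0.5],0],[[0.2,0.5,-0.7],[2.5,0,1],0],[[0.1,0.4,-0.6],[3,0,0.5],0]]}}

```text
time_s: 23.05
tcp_pos: [0.5357, 0.1904, 0.1712]
eef_rot: [0.377, 2.795, -0.427]
wrist_force: [8.8, -4.5, -12.4]
width: 0.085
```

```bash
cat > pl.py <<'E'
from h import *
from rig import r
show(r.state(),g=.0405)
O,S=frame();t,R=cur(r.state());q=S.T@(t-R.as_matrix()[:,2]*.0405-O)*1000
print("bar theta",np.degrees(np.arctan2(q[2],168-q[1]))-34.5,"radius(116.5)",np.hypot(q[2],168-q[1]))
for nm in("top","scene"):
    f=r.grab_frame(nm);U=box2uvn(w2b(cloud(f),np.load("p.npy")))*1000
    m=(U[:,0]>150)&(U[:,0]<235)&(U[:,1]<155)&(U[:,1]>20)&(U[:,2]>20)&(U[:,2]<170);
    k=np.polyfit(U[m,1],U[m,2],1)[0];print(nm,m.sum(),"leaf",np.degrees(np.arctan(-k)).round(1))
E
python3 pl.py
```

```text
t 23.05 grasp uvn [ 92.3 109.9 100.5] tool axes in uvn x [-0.98  0.06  0.2 ] z [-0.21 -0.28 -0.94] F(uvn) [  2.   -3.1 -15.4] w 0.08 q [-0.19  0.56 -0.74  2.04  0.94  1.04 -0.22]
bar theta 25.48052028561856 radius(116.5) 116.1048102723389
top 1852 leaf 16.4
scene 269 leaf 17.3
```

Run:
```python
from h import *
plan(arc(26,103,16,.6,20,side=1,g=.0405,h=(96,66),u=92))
```

```text
t 23.15 grasp uvn [ 93.5 113.  106.3] tool axes in uvn x [-0.98  0.06  0.2 ] z [-0.21 -0.28 -0.94] F(uvn) [ 3.5 -3.9  0.1] w 0.09 q [-0.19  0.56 -0.74  2.04  0.94  1.04 -0.22]
[[[0.2,0.4,-0.5],[1.5,0,0.5],0],[[0.1,0.4,-0.5],[2.5,0,0.5],0],[[0.1,0.4,-0.5],[2,0,0],0],[[0.1,0.5,-0.5],[2.5,0,0.5],0],[[0.1,0.4,-0.5],[2,0,0.5],0],[[0.1,0.5,-0.5],[2.5,0,0.5],0],[[0.1,0.5,-0.4],[2,0,0.5],0],[[0,0.5,-0.4],[2.5,0,0.5],0],[[0.1,0.5,-0.4],[2,0,0.5],0],[[0.1,0.5,-0.4],[2.5,0,0.5],0]]
[[[0.1,0.6,-0.4],[2,0,0.5],0],[[0.1,0.5,-0.3],[2.5,0,0.5],0],[[0,0.5,-0.3],[2,0,0.5],0],[[0.1,0.6,-0.3],[2.5,0,0.5],0],[[0,0.6,-0.3],[2,0,0.5],0],[[0.1,0.5,-0.3],[2.5,0,0.5],0],[[0.1,0.6,-0.3],[2,0,0.5],0],[[0,0.6,-0.2],[2.5,0,0.5],0],[[0.1,0.6,-0.2],[2,0,0.5],0],[[0,0.6,-0.2],[2.5,0,0.5],0]]
20 rows; end err mm [-0.   0.1  0.1]
```

Request:
{"api": "step_arm", "payload": {"targets": [[[0.2,0.4,-0.5],[1.5,0,0.5],0],[[0.1,0.4,-0.5],[2.5,0,0.5],0],[[0.1,0.4,-0.5],[2,0,0],0],[[0.1,0.5,-0.5],[2.5,0,0.5],0],[[0.1,0.4,-0.5],[2,0,0.5],0],[[0.1,0.5,-0.5],[2.5,0,0.5],0],[[0.1,0.5,-0.4],[2,0,0.5],0],[[0,0.5,-0.4],[2.5,0,0.5],0],[[0.1,0.5,-0.4],[2,0,0.5],0],[[0.1,0.5,-0.4],[2.5,0,0.5],0]]}}

```text
time_s: 24.4
tcp_pos: [0.5342, 0.251, 0.1914]
eef_rot: [0.565, 2.675, -0.953]
wrist_force: [2.5, -11.7, 1.7]
width: 0.082
```

```bash
python3 pl.py
```

```text
t 24.4 grasp uvn [ 92.8 183.3 116.2] tool axes in uvn x [-0.98  0.13  0.16] z [-0.2  -0.62 -0.76] F(uvn) [  4.6 -11.2  -0.7] w 0.08 q [-0.47  0.74 -0.63  1.72  0.79  1.54 -0.28]
bar theta 63.00811298566006 radius(116.5) 117.19977349143102
top 829 leaf 43.6
scene 228 leaf 39.1
```

Run:
```python
from h import *
plan(arc(64,103,38,.15,10,side=1,g=.0405,h=(96,66),u=92,tau=9))
```

```text
t 24.5 grasp uvn [ 94.1 188.7 120.3] tool axes in uvn x [-0.98  0.13  0.16] z [-0.2  -0.62 -0.76] F(uvn) [ 7.3 -5.1  4.9] w 0.09 q [-0.47  0.74 -0.63  1.72  0.79  1.54 -0.28]
[[[0,0.8,-0.3],[-1,-3,0],0],[[0,0.7,-0.3],[1,0,0],0],[[0.1,0.7,-0.3],[0.5,0,0],0],[[0,0.7,-0.2],[0.5,0,0],0],[[0,0.7,-0.2],[0.5,0,0.5],0],[[0,0.8,-0.2],[0.5,0,0],0],[[0.1,0.7,-0.1],[0.5,0,0],0],[[0,0.8,0],[1,0,0],0],[[0,0.7,0],[0.5,0,0],0],[[0,0.8,0],[0.5,0,0],0]]
10 rows; end err mm [-0.1  0.2 -0.5]
```

Request:
{"api": "step_arm", "payload": {"targets": [[[0,0.8,-0.3],[0,-0.5,0],0],[[0,0.7,-0.3],[0.5,-0.5,0],0],[[0.1,0.7,-0.3],[0.5,-0.5,0],0],[[0,0.7,-0.2],[0.5,-0.5,0],0],[[0,0.7,-0.2],[0.5,-0.5,0.5],0],[[0,0.8,-0.2],[0.5,-0.5,0],0],[[0.1,0.7,-0.1],[0.5,0,0],0],[[0,0.8,0],[0.5,0,0],0],[[0,0.7,0],[0.5,0,0],0],[[0,0.8,0],[0.5,0,0],0]]}}

```text
time_s: 25.75
tcp_pos: [0.5652, 0.317, 0.1625]
eef_rot: [0.561, 2.595, -1.046]
wrist_force: [14.3, -0.6, 14.2]
width: 0.083
```

```bash
python3 pl.py;python3 leaf.py p
python3 - <<'E'
from rig import r
import cv2
f=r.grab_frame("top");cv2.imwrite("pics/t5.png",cv2.resize(cv2.convertScaleAbs(cv2.cvtColor(f["pixels"][90:290,110:350],cv2.COLOR_RGB2BGR),alpha=1.6),None,fx=3,fy=3))
E
```

```text
t 25.75 grasp uvn [ 93.6 255.7  79.6] tool axes in uvn x [-0.99  0.1   0.11] z [-0.15 -0.68 -0.72] F(uvn) [19.4  1.7  5.2] w 0.08 q [-0.59  0.87 -0.57  1.55  0.83  1.66 -0.29]
bar theta 103.28195518994383 radius(116.5) 118.43488972297605
t 25.8 grasp uvn [ 92.6 253.1  74.9] tool axes in uvn x [-0.99  0.1   0.11] z [-0.15 -0.68 -0.72] F(uvn) [15.2  6.4 10.5] w 0.08 q [-0.59  0.87 -0.57  1.54  0.83  1.65 -0.29]
top 884 [103.5 103.9 104.3 119.4 126.3]
  tilt of fit 91.0 offset at n=0 207.2
scene 558 [104.1 104.6 105.2 116.6 127.7]
  tilt of fit 90.1 offset at n=0 211.0Traceback (most recent call last):
  File "pl.py", line 9, in <module>
    k=np.polyfit(U[m,1],U[m,2],1)[0];print(nm,m.sum(),"leaf",np.degrees(np.arctan(-k)).round(1))
      ~~~~~~~~~~^^^^^^^^^^^^^^^^^
    raise TypeError("expected non-empty vector for x")
TypeError: expected non-empty vector for x
```

View pics/t5.png

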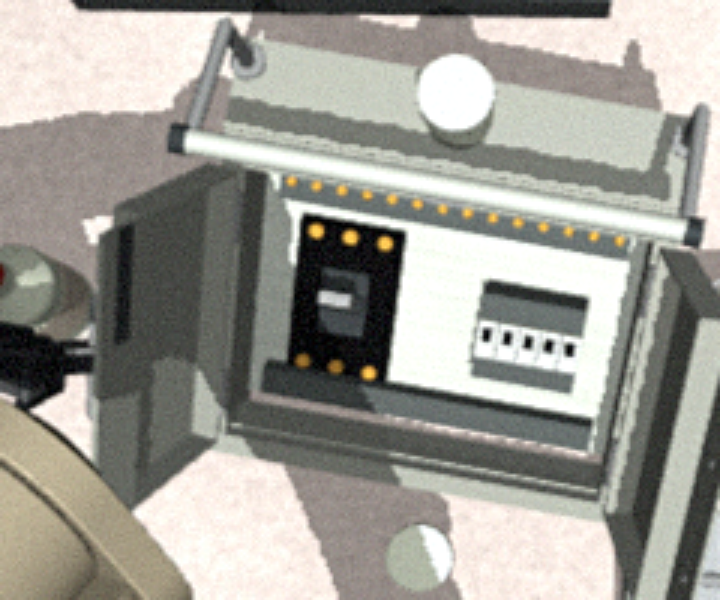

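The picture shows the passive leaf standing open at left (about (160,330)), with the switch paddle bright at (335,300). The gripper at (30,365) is near the bottle at (15,285). I'll check clearance before retreating.

Run:
```python
from h import *
from rig import r
import pickle
f0=pickle.load(open("f0.pkl","rb"))["top"];P=cloud(f0)
m=(P[:,0]>.5)&(P[:,0]<.75)&(P[:,1]>.33)&(P[:,1]<.6)&(P[:,2]>.14)&(P[:,2]<.23);print("bottle",m.sum(),np.median(P[m],0).round(3),P[m].min(0).round(3),P[m].max(0).round(3))
t,R=cur(r.state());print("tcp",t,"back dir",-R.as_matrix()[:,2].round(2),"closing dir",R.as_matrix()[:,1].round(2),"x",R.as_matrix()[:,0].round(2))
z=R.as_matrix()[:,2]
plan([((t,R),2,.5),((t-z*.04,R),3,.5),((t-z*.10+np.array([-.06,0,.06]),R),5,.5)])
```

```text
bottle 416 [0.622 0.429 0.162] [0.564 0.409 0.14 ] [0.649 0.595 0.207]
tcp [0.56571132 0.31778352 0.16142153] back dir [-0.12  0.71  0.7 ] closing dir [ 0.45  0.66 -0.6 ] x [-0.88  0.25 -0.4 ]
t 25.95 grasp uvn [ 94.2 260.2  82.5] tool axes in uvn x [-0.99  0.1   0.11] z [-0.15 -0.68 -0.72] F(uvn) [21.1  4.8  5. ] w 0.08 q [-0.59  0.87 -0.57  1.55  0.83  1.65 -0.29]
[[[0,0,0],[0,0,0],0.5],[[0,0,0],[0,0,0],0.5],[[0,0,-1.3],[0,0,0],0.5],[[0,0,-1.4],[0,0,0],0.5],[[0,0,-1.3],[0,0,0],0.5],[[0.6,-1.3,-2.2],[0,0,0],0.5],[[0.6,-1.2,-2.2],[0,0,0],0.5],[[0.5,-1.3,-2.1],[0,0,0],0.5],[[0.6,-1.2,-2.2],[0,0,0],0.5],[[0.6,-1.3,-2.2],[0,0,0],0.5]]
10 rows; end err mm [0.  0.  0.1]
```

Request:
{"api": "step_arm", "payload": {"targets": [[[0,0,0],[0,0,0],0.3],[[0,0,0],[0,0,0],0.3],[[0.7,0,-0.9],[0,0,0],0.3],[[0.7,0,-0.9],[0,0,0],0.3],[[0.7,0,-0.9],[0,0,0],0.3],[[0.6,-1.3,-2.2],[0,0,0],0.3],[[0.6,-1.2,-2.2],[0,0,0],0.3],[[0.5,-1.3,-2.1],[0,0,0],0.3],[[0.6,-1.2,-2.2],[0,0,0],0.3],[[0.6,-1.3,-2.2],[0,0,0],0.3]]}}

```text
time_s: 27.2
tcp_pos: [0.4738, 0.3851, 0.2743]
eef_rot: [0.558, 2.603, -1.045]
wrist_force: [0.2, 0.3, -0.3]
width: 0.307
```

```bash
python3 leaf.py p
python3 - <<'E'
from h import *
from rig import r
G=.027
for nm in("top","scene"):
    f=r.grab_frame(nm);U=box2uvn(w2b(cloud(f),np.load("p.npy")))*1000
    m=(U[:,0]>70)&(U[:,0]<170)&(abs(U[:,1]-85)<13)&(U[:,2]>-50)&(U[:,2]<10)
    print(nm,"switch",m.sum())
    for lo in range(-50,10,8):
        k=U[m&(U[:,2]>=lo)&(U[:,2]<lo+8)]
        if len(k):print("  n",lo,len(k),np.percentile(k[:,0],[5,50,95]).round(0),np.percentile(k[:,1],[5,95]).round(0))
plan([(pose(60,240,300,-20,12,g=G,roll=180),6,0),(pose(130,120,300,0,12,g=G,roll=180),4,0),(pose(172,85,150,0,12,g=G,roll=180),6,0),(pose(172,85,60,0,12,g=G,roll=180),4,0)])
E
```

```text
t 27.2 grasp uvn [ 61.3 305.  223.4] tool axes in uvn x [-0.99  0.1   0.12] z [-0.16 -0.68 -0.72] F(uvn) [-0.   0.3 -0.3] w 0.31 q [-0.72  0.75 -0.59  1.48  0.68  1.81 -0.3 ]
top 883 [103.5 103.9 104.3 119.5 126.1]
  tilt of fit 91.0 offset at n=0 207.3
scene 556 [104.1 104.6 105.2 116.2 127.6]
  tilt of fit 90.3 offset at n=0 210.2
top switch 56
  n -50 1 [116. 116. 116.] [73. 73.]
  n -42 3 [117. 119. 119.] [75. 90.]
  n -34 1 [124. 124. 124.] [83. 83.]
  n -26 1 [128. 128. 128.] [95. 95.]
  n -18 24 [134. 141. 144.] [76. 97.]
  n -10 26 [134. 138. 143.] [73. 95.]
scene switch 64
  n -34 12 [128. 137. 141.] [73. 96.]
  n -26 20 [137. 141. 144.] [73. 95.]
  n -18 32 [133. 141. 148.] [73. 95.]
t 27.4 grasp uvn [ 63.1 311.9 229.4] tool axes in uvn x [-0.99  0.1   0.12] z [-0.15 -0.68 -0.72] F(uvn) [ 0.  -0.5 -0.8] w 0.3 q [-0.72  0.75 -0.59  1.48  0.69  1.81 -0.3 ]
[[[0.1,-1.5,-0.4],[-4,0.5,-0.5],0],[[0.1,-1.5,-0.5],[-3.5,0.5,-1],0],[[0.1,-1.4,-0.5],[-4,0.5,-0.5],0],[[0.2,-1.4,-0.7],[-4,0.5,-0.5],0],[[0.2,-1.4,-0.7],[-3.5,0.5,-1],0],[[0.2,-1.2,-0.9],[-4,0.5,-0.5],0],[[-1.9,-2.6,0.6],[-5,0,-1],0],[[-1.9,-2.7,0.4],[-5,0,-1],0],[[-1.8,-2.7,0.1],[-4.5,0,-1],0],[[-1.8,-2.8,0],[-5,0,-1],0]]
[[[-1.2,-0.6,2.3],[0,0,0],0],[[-1.2,-0.6,2.3],[0,0,0],0],[[-1.2,-0.5,2.3],[0,0,0],0],[[-1.2,-0.6,2.3],[0,0,0],0],[[-1.2,-0.6,2.3],[0,0,0],0],[[-1.2,-0.6,2.3],[0,0,0],0],[[-0.5,0,2.2],[0,0,0],0],[[-0.4,0,2.2],[0,0,0],0],[[-0.5,0,2.2],[0,0,0],0],[[-0.5,0.1,2.2],[0,0,0],0]]
20 rows; end err mm [ 0.3  0.3 -0.3]
```

Request:
{"api": "step_arm", "payload": {"targets": [[[0.1,-1.5,-0.4],[-4,0.5,-0.5],0],[[0.1,-1.5,-0.5],[-3.5,0.5,-1],0],[[0.1,-1.4,-0.5],[-4,0.5,-0.5],0],[[0.2,-1.4,-0.7],[-4,0.5,-0.5],0],[[0.2,-1.4,-0.7],[-3.5,0.5,-1],0],[[0.2,-1.2,-0.9],[-4,0.5,-0.5],0],[[-1.9,-2.6,0.6],[-5,0,-1],0],[[-1.9,-2.7,0.4],[-5,0,-1],0],[[-1.8,-2.7,0.1],[-4.5,0,-1],0],[[-1.8,-2.8,0],[-5,0,-1],0]]}}

```text
time_s: 28.65
tcp_pos: [0.4705, 0.2206, 0.373]
eef_rot: [0.229, 2.82, -0.037]
wrist_force: [0.0, -0.7, -0.7]
width: -0.003
```

Run:
```python
from h import *
G=.027
plan([(pose(172,85,150,0,12,g=G,roll=180),6,0),(pose(172,85,60,0,12,g=G,roll=180),4,0),(pose(172,85,-26,0,12,g=G,roll=180),8,0),(pose(172,85,-26,0,12,g=G,roll=180),2,0)])
```

```text
t 28.65 grasp uvn [134.6 118.  316.9] tool axes in uvn x [-0.98  0.    0.21] z [-0.21 -0.   -0.98] F(uvn) [-0.3 -0.7 -0.7] w -0.0 q [ 0.03  0.13 -0.82  1.98  0.43  0.93  0.4 ]
[[[-1.2,-0.5,2.3],[0,0,0],0],[[-1.2,-0.6,2.2],[0,0,0],0],[[-1.2,-0.5,2.3],[0,0,0],0],[[-1.2,-0.6,2.3],[0,0,0],0],[[-1.2,-0.5,2.3],[0,0,0],0],[[-1.1,-0.6,2.2],[0,0,0],0],[[-0.5,0,2.2],[0,0,0],0],[[-0.5,0,2.2],[0,0,0],0],[[-0.4,0.1,2.2],[0,0,0],0],[[-0.5,0,2.3],[0,0,0],0]]
[[[-0.2,0,1],[0,0,0],0],[[-0.3,0,1.1],[0,0,0],0],[[-0.2,0,1],[0,0,0],0],[[-0.2,0,1.1],[0,0,0],0],[[-0.2,0,1],[0,0,0],0],[[-0.3,0,1.1],[0,0,0],0],[[-0.2,0,1],[0,0,0],0],[[-0.2,0,1.1],[0,0,0],0],[[0,0,0],[0,0,0],0],[[0,0,0],[0,0,0],0]]
20 rows; end err mm [-0.   0.2 -0.4]
```

Request:
{"api": "step_arm", "payload": {"targets": [[[-1.2,-0.5,2.3],[0,0,0],0],[[-1.2,-0.6,2.2],[0,0,0],0],[[-1.2,-0.5,2.3],[0,0,0],0],[[-1.2,-0.6,2.3],[0,0,0],0],[[-1.2,-0.5,2.3],[0,0,0],0],[[-1.1,-0.6,2.2],[0,0,0],0],[[-0.5,0,2.2],[0,0,0],0],[[-0.5,0,2.2],[0,0,0],0],[[-0.4,0.1,2.2],[0,0,0],0],[[-0.5,0,2.3],[0,0,0],0]]}}

```text
time_s: 29.9
tcp_pos: [0.6175, 0.1662, 0.1845]
eef_rot: [0.227, 2.823, -0.039]
wrist_force: [-0.6, -0.4, 0.8]
width: -0.003
```

Request:
{"api": "step_arm", "payload": {"targets": [[[-0.2,0,1],[0,0,0],0],[[-0.3,0,1.1],[0,0,0],0],[[-0.2,0,1],[0,0,0],0],[[-0.2,0,1.1],[0,0,0],0],[[-0.2,0,1],[0,0,0],0],[[-0.3,0,1.1],[0,0,0],0],[[-0.2,0,1],[0,0,0],0],[[-0.2,0,1.1],[0,0,0],0],[[0,0,0],[0,0,0],0],[[0,0,0],[0,0,0],0]]}}

```text
time_s: 31.15
tcp_pos: [0.6599, 0.1587, 0.1129]
eef_rot: [0.229, 2.82, -0.039]
wrist_force: [-0.2, 0.5, -0.4]
width: -0.001
```

Run:
```python
from h import *
from rig import r
G=.027
show(r.state(),G)
plan([(pose(116,85,-26,0,12,g=G,roll=180),10,0)])
```

```text
t 31.15 grasp uvn [171.   87.  -25.3] tool axes in uvn x [-0.98  0.    0.21] z [-0.21 -0.   -0.98] F(uvn) [-0.5  0.4 -0.2] w -0.0 q [-0.07  0.6  -0.5   2.01  1.01  0.55  0.08]
t 31.15 grasp uvn [174.9  87.   -6.7] tool axes in uvn x [-0.98  0.    0.21] z [-0.21 -0.   -0.98] F(uvn) [-0.5  0.4 -0.2] w -0.0 q [-0.07  0.6  -0.5   2.01  1.01  0.55  0.08]
[[[0.5,0,0.1],[0,0,0],0],[[0.6,0,0.1],[0,0,0],0],[[0.5,-0.1,0.2],[0,0,0],0],[[0.5,0,0.1],[0,0,0],0],[[0.6,0,0.1],[0,0,0],0],[[0.5,0,0.1],[0,0,0],0],[[0.6,0,0.2],[0,0,0],0],[[0.5,-0.1,0.1],[0,0,0],0],[[0.5,0,0.1],[0,0,0],0],[[0.6,0,0.1],[0,0,0],0]]
10 rows; end err mm [-0.4  0.   0. ]
```

Request:
{"api": "step_arm", "payload": {"targets": [[[0.5,0,0.1],[0,0,0],0],[[0.6,0,0.1],[0,0,0],0],[[0.5,-0.1,0.2],[0,0,0],0],[[0.5,0,0.1],[0,0,0],0],[[0.6,0,0.1],[0,0,0],0],[[0.5,0,0.1],[0,0,0],0],[[0.6,0,0.2],[0,0,0],0],[[0.5,-0.1,0.1],[0,0,0],0],[[0.5,0,0.1],[0,0,0],0],[[0.6,0,0.1],[0,0,0],0]]}}

```text
time_s: 32.4
tcp_pos: [0.6123, 0.1643, 0.0845]
eef_rot: [0.229, 2.82, -0.039]
wrist_force: [4.0, 1.4, 0.6]
width: 0.001
```

```bash
cat > sw.py <<'E'
from h import *
from rig import r
show(r.state(),.027)
for nm in("top","scene"):
    f=r.grab_frame(nm);U=box2uvn(w2b(cloud(f),np.load("p.npy")))*1000
    m=(U[:,0]>65)&(U[:,0]<170)&(abs(U[:,1]-85)<14)&(U[:,2]>-50)&(U[:,2]<5)
    for lo in range(-50,5,11):
        k=U[m&(U[:,2]>=lo)&(U[:,2]<lo+11)]
        if len(k):print(nm," n",lo,len(k),np.percentile(k[:,0],[5,50,95]).round(0),np.percentile(k[:,1],[5,95]).round(0))
E
python3 sw.py
```

```text
t 32.4 grasp uvn [115.4  84.9 -26. ] tool axes in uvn x [-0.98  0.    0.21] z [-0.21 -0.   -0.98] F(uvn) [ 3.5  2.  -1.3] w 0.0 q [-0.16  0.6  -0.42  2.13  1.16  0.46 -0.14]
top  n -50 27 [114. 117. 121.] [72. 97.]
top  n -39 2 [113. 114. 114.] [71. 73.]
top  n -28 2 [113. 120. 127.] [74. 84.]
top  n -17 9 [123. 128. 130.] [72. 87.]
top  n -6 5 [131. 131. 132.] [79. 89.]
scene  n -50 10 [107. 111. 116.] [72. 97.]
scene  n -39 31 [105. 111. 115.] [72. 95.]
scene  n -28 23 [ 99. 110. 126.] [73. 90.]
scene  n -17 41 [100. 127. 133.] [72. 96.]
scene  n -6 35 [116. 127. 133.] [73. 98.]
```

Request:
{"api": "step_arm", "payload": {"targets": [[[0.2,0,0],[0,0,0],0],[[0.1,0,0],[0,0,0],0],[[0.1,0,0],[0,0,0],0],[[0.1,0,0.1],[0,0,0],0],[[0.1,0,0],[0,0,0],0],[[0,0,0],[0,0,0],0],[[0,0,0],[0,0,0],0],[[0,0,0],[0,0,0],0],[[0,0,0],[0,0,0],0],[[0,0,0],[0,0,0],0]]}}

```text
time_s: 33.75
tcp_pos: [0.6071, 0.1651, 0.0819]
eef_rot: [0.229, 2.82, -0.039]
wrist_force: [0.7, -0.6, 0.9]
width: 0.003
```

Run:
```python
from h import *
from rig import r
G=.027
show(r.state(),G)
plan([(pose(125,85,-24,0,12,g=G,roll=180),3,0),(pose(150,85,100,0,12,g=G,roll=180),7,0)])
```

```text
t 33.75 grasp uvn [109.5  84.9 -25.6] tool axes in uvn x [-0.98  0.    0.21] z [-0.21 -0.   -0.98] F(uvn) [ 1.2 -0.5  0.4] w 0.0 q [-0.17  0.6  -0.41  2.14  1.18  0.45 -0.17]
t 33.75 grasp uvn [113.4  85.   -7. ] tool axes in uvn x [-0.98  0.    0.21] z [-0.21 -0.   -0.98] F(uvn) [ 1.2 -0.5  0.4] w 0.0 q [-0.17  0.6  -0.41  2.14  1.18  0.45 -0.17]
[[[-0.5,0,-0.2],[0,0,0],0],[[-0.5,0,-0.1],[0,0,0],0],[[-0.5,0,-0.2],[0,0,0],0],[[0,0,-1.8],[0,0,0],0],[[0,0,-1.8],[0,0,0],0],[[0.1,0,-1.8],[0,0,0],0],[[0,0,-1.8],[0,0,0],0],[[0,0,-1.8],[0,0,0],0],[[0,0,-1.8],[0,0,0],0],[[0.1,0,-1.8],[0,0,0],0]]
10 rows; end err mm [-0.3  0.2 -0.4]
```

Request:
{"api": "step_arm", "payload": {"targets": [[[0.1,0,0],[0,0,0],0],[[0.1,0,0],[0,0,0],0],[[0.1,0,0],[0,0,0],0],[[0.1,0,0.1],[0,0,0],0],[[0,0,0],[0,0,0],0],[[0,0,0],[0,0,0],0],[[0,0,0],[0,0,0],0],[[0,0,0],[0,0,0],0],[[0,0,0],[0,0,0],0],[[0,0,0],[0,0,0],0]]}}

```text
time_s: 35.0
tcp_pos: [0.6037, 0.1659, 0.0799]
eef_rot: [0.228, 2.82, -0.038]
wrist_force: [-0.4, -1.0, 5.2]
width: 0.004
```

```bash
python3 sw.py
```

```text
t 35.0 grasp uvn [105.5  85.2 -25.6] tool axes in uvn x [-0.98  0.    0.21] z [-0.21 -0.   -0.98] F(uvn) [ 2.4 -1.1  4.6] w 0.0 q [-0.18  0.6  -0.41  2.15  1.2   0.45 -0.19]
top  n -50 43 [110. 114. 118.] [72. 97.]
top  n -39 20 [104. 109. 112.] [72. 96.]
top  n -28 1 [118. 118. 118.] [80. 80.]
top  n -17 6 [116. 118. 120.] [75. 88.]
top  n -6 11 [116. 122. 123.] [72. 90.]
scene  n -50 15 [101. 110. 114.] [72. 98.]
scene  n -39 42 [ 99. 107. 112.] [73. 98.]
scene  n -28 25 [ 89. 103. 119.] [73. 90.]
scene  n -17 32 [100. 117. 125.] [73. 96.]
scene  n -6 35 [110. 120. 126.] [72. 98.]
```

Request:
{"api": "step_arm", "payload": {"targets": [[[0.1,0,0],[0,0,0],0],[[0.1,0,0],[0,0,0],0],[[0.1,0,0.1],[0,0,0],0],[[0,0,0],[0,0,0],0],[[0,0,0],[0,0,0],0],[[-0.5,0,-0.2],[0,0,0],0],[[-0.7,0,-0.3],[0,0,0],0],[[-0.5,0,-1],[0,0,0],0],[[0,0,-1.8],[0,0,0],0],[[0,0,-1.8],[0,0,0],0]]}}

```text
time_s: 36.35
tcp_pos: [0.6007, 0.1659, 0.1312]
eef_rot: [0.229, 2.822, -0.04]
wrist_force: [-0.4, -0.1, -0.3]
width: -0.002
```

Run:
```python
from h import *
G=.027
plan([(pose(150,80,130,0,12,g=G,roll=180),6,0),(pose(110,60,290,0,12,g=G,roll=180),4,0)])
```

```text
t 36.35 grasp uvn [132.7  84.7  38.9] tool axes in uvn x [-0.98  0.    0.21] z [-0.21 -0.   -0.98] F(uvn) [-0.4 -0.2 -0. ] w -0.0 q [-0.11  0.52 -0.5   2.11  1.    0.53  0.01]
[[[0,-0.1,-1.9],[0,0,0],0],[[0.1,-0.1,-1.8],[0,0,0],0],[[0,0,-1.9],[0,0,0],0],[[0,-0.1,-1.8],[0,0,0],0],[[0.1,-0.1,-1.9],[0,0,0],0],[[0,-0.1,-1.9],[0,0,0],0],[[1.8,-0.5,-3.7],[0,0,0],0],[[1.8,-0.5,-3.7],[0,0,0],0],[[1.9,-0.5,-3.7],[0,0,0],0],[[1.8,-0.6,-3.7],[0,0,0],0]]
10 rows; end err mm [-0.2 -0.4  0.4]
```

Request:
{"api": "step_arm", "payload": {"targets": [[[0,-0.1,-1.9],[0,0,0],0],[[0.1,-0.1,-1.8],[0,0,0],0],[[0,0,-1.9],[0,0,0],0],[[0,-0.1,-1.8],[0,0,0],0],[[0.1,-0.1,-1.9],[0,0,0],0],[[0,-0.1,-1.9],[0,0,0],0],[[1.8,-0.5,-3.7],[0,0,0],0],[[1.8,-0.5,-3.7],[0,0,0],0],[[1.8,-0.5,-3.7],[0,0,0],0],[[0,0,0],[0,0,0],0]]}}

```text
time_s: 37.6
tcp_pos: [0.477, 0.1669, 0.3283]
eef_rot: [0.227, 2.817, -0.039]
wrist_force: [0.2, 0.0, -0.2]
width: 0.0
```

```bash
python3 sw.py; python3 leaf.py a; python3 leaf.py p
python3 - <<'E'
from h import *
from rig import r
import pickle
d0=pickle.load(open("f0.pkl","rb"))
f=r.grab_frame("scene");cv2.imwrite("pics/s6.png",cv2.resize(cv2.convertScaleAbs(cv2.cvtColor(f["pixels"][110:350,160:440],cv2.COLOR_RGB2BGR),alpha=1.5),None,fx=2.7,fy=2.7))
g=r.grab_frame("top");cv2.imwrite("pics/t6.png",cv2.resize(cv2.convertScaleAbs(cv2.cvtColor(g["pixels"][80:320,90:430],cv2.COLOR_RGB2BGR),alpha=1.5),None,fx=2.3,fy=2.3))
q=np.load("p.npy")
# bolt lug position, seen now on leaf: in leaf frame
for nm,ff in(("top",g),("scene",f)):
    U=box2uvn(w2b(cloud(ff),q))*1000
    th=np.radians(103.5);dv,dn=168-U[:,1],U[:,2]
    w=dv*np.cos(th)+dn*np.sin(th);h=-dv*np.sin(th)+dn*np.cos(th)   # across leaf, out of leaf
    m=(abs(w-164)<14)&(h>9)&(h<26)&(U[:,0]>150)&(U[:,0]<210);print(nm,"lug in leaf",m.sum(),np.percentile(U[m,0],[5,50,95]).round(1) if m.sum() else "")
E
```

```text
t 37.6 grasp uvn [121.1  66.  252.1] tool axes in uvn x [-0.98  0.    0.21] z [-0.21 -0.   -0.98] F(uvn) [ 0.1  0.  -0.3] w 0.0 q [ 0.11  0.13 -0.78  2.09  0.46  0.8   0.44]
top  n -50 44 [109. 114. 119.] [72. 96.]
top  n -39 45 [102. 107. 112.] [72. 97.]
top  n -28 42 [ 98. 102. 107.] [72. 96.]
top  n -17 62 [ 87.  94. 100.] [72. 97.]
top  n -6 2 [94. 94. 94.] [91. 96.]
scene  n -50 15 [101. 109. 112.] [73. 99.]
scene  n -39 43 [100. 105. 112.] [74. 98.]
scene  n -28 42 [ 93. 100. 105.] [73. 96.]
scene  n -17 19 [93. 96. 99.] [73. 98.]
t 37.7 grasp uvn [123.1  65.2 258.1] tool axes in uvn x [-0.98  0.    0.21] z [-0.21 -0.   -0.98] F(uvn) [ 0.6 -1.6  0.5] w -0.0 q [ 0.1   0.14 -0.78  2.09  0.47  0.79  0.44]
top 843 [102.9 106.7 109.9 111.  122.3]
  tilt of fit 105.0 offset at n=0 179.3
scene 454 [103.  106.8 110.4 113.9 122.1]
  tilt of fit 104.4 offset at n=0 180.7
t 37.8 grasp uvn [122.9  65.2 257.2] tool axes in uvn x [-0.98  0.    0.21] z [-0.21 -0.   -0.98] F(uvn) [ 0.3 -0.3 -0.6] w -0.0 q [ 0.1   0.14 -0.78  2.09  0.47  0.79  0.44]
top 882 [103.5 103.9 104.4 119.6 126.4]
  tilt of fit 91.1 offset at n=0 207.0
scene 561 [104.1 104.6 105.1 116.7 127.8]
  tilt of fit 90.2 offset at n=0 210.5
top lug in leaf 12 [165.6 172.8 176.5]
scene lug in leaf 0
```

View pics/t6.png

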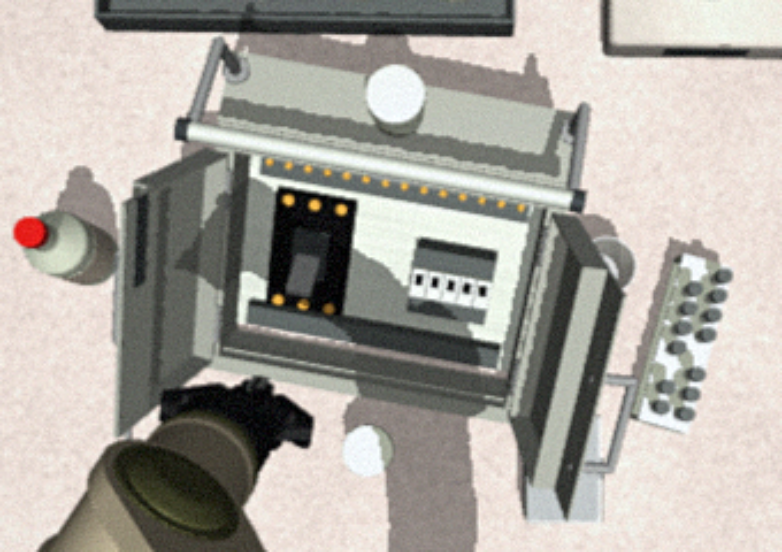

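The picture shows both leaves standing open, the switch paddle leaning down the slope at (305,270), and the bystanders in place. The arm is clear at (230,420). I'll hand the job in.

```bash
python3 -c "
from rig import r
print(r.job_done())"
```

```text
the job is handed in; nothing more can be done
None
```

I opened the active leaf by its handle, drew the flush bolt with the closed fingertips, opened the passive leaf by its handle, and pushed the main switch to off. I then backed the arm clear and handed the job in at about 38 s; it gave no verdict.

Last checks, all from depth and pictures rather than direct joint readings:
- **Leaves:** both stand at about 102–104°, roughly 1.8 rad, and neither moved after I let go. One plane fit for the passive leaf read about 91°. Its edge position and the handle position both gave about 103°, and either value is past the 80° needed.
- **Flush bolt:** the lug moved about 18 mm from where it started, clear of the 16 mm mark by about 2 mm. The last look, with the leaf open, had few points but agreed.
- **Main switch:** it leans about 0.47–0.5 rad down the slope, roughly 0.97 or more of its 1.0 rad travel.
- **Bystanders:** all those visible in the last picture looked in place. I compared them by eye and did not measure them. The screwdriver, the pot beside the box's left wall and most of the tip box were hidden by the arm or a leaf in that view.

One disagreement: the cameras showed the fingertips ending about 27 mm short of the reported TCP. I corrected for this, and both handle grasps and the bolt push confirmed it.

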